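# Lock the hub on the welding positioner with its spring clip

### The arm

A 6-joint arm with a two-finger parallel gripper is mounted at the origin on the work surface. World frame = base frame: x ahead of the robot, y to its left, z up, the work surface at z = 0. Lengths are in m, angles in rad, forces in N, time in s.
With the tool pointing down it reaches from about 0.35 to 0.975 m from the base axis. Payload 4.9 kg.
Tool frame: the origin (TCP) lies at the very end of the fingers, on their centre line; the grasp point (between the pads) lies 19 mm behind it; z points along the fingers, y is the line along which they close (so a half turn about z gives the same grasp; the last joint's range is limited). The gripper opens to 85 mm and grips with 20 to 120 N. Pads are 22 mm wide; open, the fingers measure 114 mm over their backs; the gripper's body (76 mm by 85 mm) begins 54 mm behind the grasp point. The pads swing forward as they close: fully open they stand 13 mm farther back than shut.
Start: joints at [-1.346, 0.053, 1.613, -0, 1.476, -0.119], TCP at [0.211, -0.588, 0.231] pointing down, gripper open.
Joint ranges: [-3.01, 3.01], [-1.01, 2.22], [0.06, 2.58], [-1.02, 4.17], [0.09, 2.62], [-3.14, 3.14]. Speed limits (rad/s): [2.57, 2.57, 3.14, 3.14, 3.14, 3.14].

### API

Orientations are given as a 3x3 rotation matrix whose columns are the frame's x, y, z axes.
In Python, from cell import ctrl, vision gives the robot as it stands.
- The arm moves only by the tool move_arm, never from a script. Its argument "commands" is a list of rows, each an object of numbers: "tx", "ty", "tz": the shift along the tool's x, y, z scaled (see below); "wx", "wy", "wz": the turn, a rotation vector about the tool's x, y, z scaled (see below). A call has exactly 5 rows; each row shifts and turns the commanded pose from where the row before left it, along the tool's axes as they then stand; what a row does not reach is not made up. The controller multiplies each number of a shift by 4 cm and each number of a turn by 0.12 rad. A row lasts 1/12 s, in which the tool goes at most 41.7 mm and 7.16 degrees, less where a joint would pass 70% of its speed; a pose out of reach is approached as far as the arm can. A call with a number of a shift or a turn outside -1 to 1 is refused whole. A call with a gripper value outside its range is refused whole. "claw" is the closure, from 0 (fully open) to 1 (shut), set as the call begins (left out, the last holds). The fingers move at their own pace and stop on an object; "grip_force" is the grip in N (left out, the last holds). Time passes only in rows, so rows that do not move let the fingers close, or fill a call up. It gives the time, the measured TCP pose, the force, the opening and the grip force at its end, in the units of the state.
- ctrl.get_state(): the state, without advancing time (a new reading comes with each control period).
- vision.get_image(name): name is "scene" or "side" or "wrist"; returns a dict with "img" (420x560x3 uint8, blue, green, red), "fx", "fy", "cx", "cy" (pixels), "rvec" (rotation vector, rad) and "tvec" (3), from world to camera coordinates, as OpenCV has them. Camera axes: x right, y down, z forward; pixel columns grow to the right and rows downward; lengths in m; the calibration is good to about 2 mm. The wrist camera is an equidistant fisheye: a pixel r from the principal point sees the ray r / f radians off the axis. A picture is of the moment at which its call begins. There is no depth.
- ctrl.finish_job(): hands the job in; it is judged then, once.
The state is a dict: "time": time; "joint_positions": joint angles; "dq": joint speeds; "joint_efforts": joint torques, N m; "eef_pos": TCP position; "ee_rot": TCP orientation; "ft_force": force on the tool from outside, world axes, zero at the start; "wrist_torque": the same for the moment, N m; "finger_gap": opening from 0.0 (shut) to 1.0 (fully open); "grasp_force": force on a finger pad.
Only numpy, scipy, OpenCV 4.12 (cv2) and the standard library are available. Lean on these libraries where they do the work, as an engineer would, in place of code of your own. Each camera call takes 0.05 s, during which the arm holds its last target. There are 200 camera calls.

### The job

Swing the red spatter flap on the welding positioner over past its balance point so that it stays open by itself, then take the red-tabbed spring clip from the rubber pad and push it sideways into the groove of the tilted spindle until it snaps fully home and stays there flat on the brass washer. Do not force the clip, leave the flap open, and leave the brush, the spare hub and the spray can alone.

Things in the scene. Friction and masses are not known exactly. Their poses are not given: they have to be found in the camera images.
- positioner: blue base of the fixed welding positioner, 170 x 150 mm on the bench, origin at the centre of its underside; head origin is 125 mm above it. Front (-x) side faces the robot roughly
- head: tilted head, fixed. Origin: on the spindle axis at the NOMINAL height of the brass washer's top face. z: up along the spindle, leaning 25 degrees from vertical towards the positioner's front; x: up the slope, away from the robot; y: level. An aluminium plate has its top at z = -35 mm, x -110 to 80, y -85 to 85 mm. Through it stands a hub of radius 32 mm that carries washer and spindle
- groove (a point): nominal groove = head origin and axes. Spindle, washer and hub are clamped together up to 12 mm higher or lower along z; that height h is not measured: feel for the washer (radius 45 mm, face at z = h). Groove: z = h to h + 9, core radius 13. Cap above: radius 20, to h + 28, lower edge chamfered (radius 17 at h + 9 to 20 at h + 12). Natural way in: from the low side, moving the clip along +x
- flap (a joint): red spatter flap's hinge (rad), axis along the head's x. 0: down, leaning 50 degrees from the head's z to its -y, over the low side of the spindle in the clip's way. Grows as the flap swings up and over to the head's +y; balance at 0.87; end stop at 1.48, where it rests open. It falls to the side it is on; under 3 N at the bar moves it
- flap_bar (a point): middle of the yellow round bar (diameter 12 mm, 70 mm long, along the head's x) on the flap's free edge, 120 mm from the hinge. The flap is a sheet 60 mm wide along the head's x, 4 mm thick. Axes as the head's when down; they turn with the flap. Pushed level it can jam on a fingertip by friction: carry it round its arc
- flap_hinge (a point): middle of the flap's hinge line, at (-65, 77, -14) mm of the head frame; axes as the head
- clip: loose steel fork clip lying tab up on the pad: 6 mm thick, 49 wide, x from -93 to 14 mm, 260 g. Origin: seat centre between the jaws, underside; x out of the mouth, z to the tab side. Slot ends at x = -13.5 mm. Sprung jaws have round noses at x = 8, 22.4 mm apart, that spread over the 26 mm core: first touch 16 mm before home, a push of about 8 to 15 N, then they snap behind it
- clip_tab (a point): grip point on the clip's red upright tab, at (-85, 0, 35) mm of the clip frame; the tab is 8 mm thick along the clip's x, 30 mm wide along its y and reaches from z = 4 to 50 mm. Grip it across its 8 mm. Axes as the clip
- pad: black rubber pad fixed on the bench, 190 x 150 x 4 mm, origin at the centre of its underside
- brush: bystander: hand brush 200 mm long lying on the bench, leave it alone
- spare_hub: bystander: flanged steel hub, 90 mm across, 35 mm high, origin at the centre of its underside, leave it alone
- spray: bystander: spray can, 60 mm across, 160 mm high, origin at the centre of its underside, leave it alone
Not all that is in view belongs to the job. Leave any turquoise look-alike of the clip alone.

How it is judged:
By the outcome, as a careful person would: the job done as asked, in the order asked, and still so for the second after the job is handed in, with the robot touching nothing.
It also fails if it takes over 72 s, if anything falls off the work surface, if the arm or the gripper's body presses on something with over 40 N, if the wrist force passes 120 N, or if a joint passes its speed limit or range.

## Working session

There is one attempt and no reset: what is moved stays moved. The work goes in short steps, Python scripts to look and compute and a tool call to move; the robot and the scene stay as the last step left them, time stands still between calls to the robot, and variables do not carry over. Pictures are saved under pics/ and viewed, at most 10 in all, crops included, and the job is handed in when it is done.

Besides the shell and the picture viewer there is one more tool, called by a JSON object that holds its "method" and its "body", one argument or row to a line. move_arm: Moves the arm, as the interface text tells. Its arguments: {"type":"object","properties":{"commands":{"type":"array","items":{"type":"object","properties":{"tx":{"type":"number"},"ty":{"type":"number"},"tz":{"type":"number"},"wx":{"type":"number"},"wy":{"type":"number"},"wz":{"type":"number"}}}},"claw":{"type":"number"},"grip_force":{"type":"number"}},"required":["commands"]}

```bash
mkdir -p pics; ls; python3 - <<'E'
from cell import ctrl, vision
import cv2,numpy as np
s=ctrl.get_state(); print(s)
ims=[]
for n in("scene","side","wrist"):
    d=vision.get_image(n); cv2.imwrite(f"pics/{n}0.png",d["img"]); np.savez(f"pics/{n}0.npz",**d)
    R=cv2.Rodrigues(np.array(d["rvec"]))[0]; print(n,d["fx"],d["cx"],d["cy"],-R.T@np.array(d["tvec"]).ravel(),R[2])
E
```

```text
pics
{'time': 0.0, 'joint_positions': array([-1.34599163e+00,  5.33272419e-02,  1.61427900e+00,  6.21225087e-06,
        1.47598583e+00, -1.19044470e-01]), 'dq': array([ 0.00120708,  0.00181414, -0.00091687, -0.00019138,  0.00139521,
        0.00091156]), 'joint_efforts': array([-1.13428880e-03, -3.93684483e+01, -3.70177174e+01, -2.29999287e-04,
        7.09614629e-03,  7.34543903e-06]), 'eef_pos': array([ 0.21053431, -0.5878226 ,  0.23009033]), 'ee_rot': array([[ 9.41464292e-01,  3.37112434e-01, -4.39673077e-04],
       [ 3.37112632e-01, -9.41462303e-01,  1.95048483e-03],
       [ 2.43597059e-04, -1.98453117e-03, -9.99998001e-01]]), 'ft_force': array([-0.1820408 , -0.34874747, -0.20327787]), 'wrist_torque': array([-0.01748203, -0.03985434, -0.04407989]), 'grasp_force': 0.0, 'finger_gap': 1.0014615661581183}
scene 425.24079411723994 284.09242825786515 199.15391175940027 [ 1.03352922 -0.73811806  1.03551715] [-0.34289767  0.57752688 -0.74086698]
side 457.16368388393573 283.1489146309832 214.7074051096792 [0.45744149 0.86839307 0.88338735] [ 0.11391949 -0.74642271 -0.6556489 ]
wrist 325.19226210127806 281.31059166692114 210.09860415387612 [ 0.28523543 -0.56138735  0.37249184] [-0.29404838 -0.10330007 -0.9501919 ]
```

View pics/scene0.png

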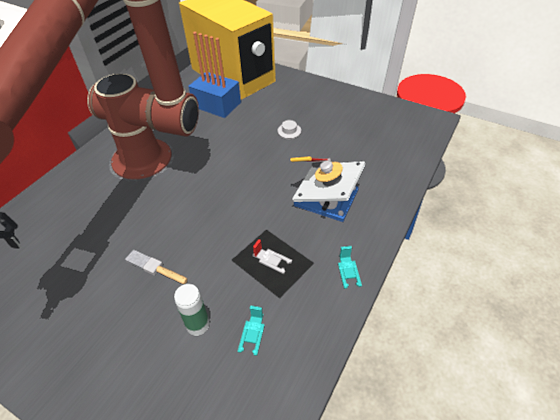

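View pics/side0.png

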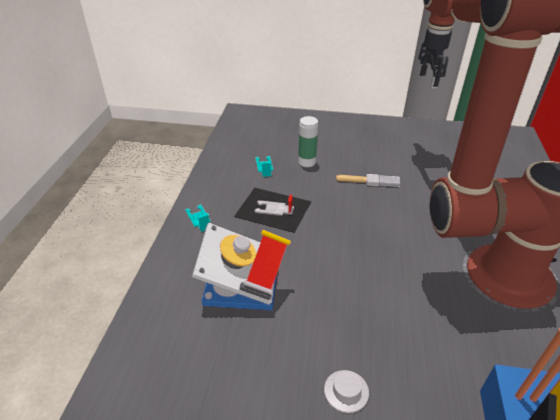

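The scene view shows the positioner near (330,190), the pad with the red-tabbed clip near (270,262), and turquoise decoys at (348,268) and (253,330). The side view shows the flap at (268,262) with its bar at (276,238), and the clip at (272,208). Next I'll enlarge the crops.

```bash
python3 - <<'E'
import cv2,numpy as np
a=cv2.imread("pics/scene0.png");b=cv2.imread("pics/side0.png")
def c(im,x,y,w,h,W,H): return cv2.resize(im[y:y+h,x:x+w],(W,H),interpolation=cv2.INTER_CUBIC)
top=np.hstack([c(a,285,145,100,75,400,300),c(b,190,220,100,75+15,400,360)[:300]])
bot=np.hstack([c(a,225,225,100,75,400,300),c(b,225,180,100,75,400,300)])
cv2.imwrite("pics/crops.png",np.vstack([top,bot]))
E
```

```text
(no output)
```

View pics/crops.png

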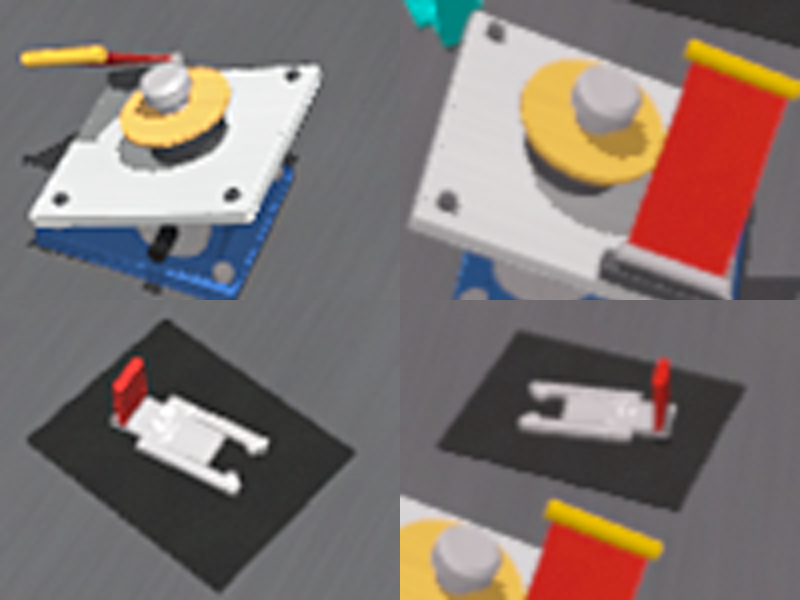

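The plate corners, bar ends, fork tips and tab all show clearly in both crops. I'll triangulate them.

```bash
cat > h.py <<'E'
import numpy as np,cv2
def load(n):
    d=np.load(f"pics/{n}.npz"); R=cv2.Rodrigues(d["rvec"])[0]; return d,R,-R.T@d["tvec"].ravel()
def ray(n,p):
    d,R,c=load(n); u=np.array([(p[0]-d["cx"])/d["fx"],(p[1]-d["cy"])/d["fy"],1.])
    if n.startswith("wrist"):
        r=np.hypot(u[0],u[1]); u=np.array([u[0]/r*np.sin(r),u[1]/r*np.sin(r),np.cos(r)])
    v=R.T@u; return c,v/np.linalg.norm(v)
def plane(n,p,z): c,v=ray(n,p); return c+v*(z-c[2])/v[2]
def tri(*nps):
    A=np.zeros((3,3));b=np.zeros(3);rs=[ray(*q) for q in nps]
    for c,v in rs: P=np.eye(3)-np.outer(v,v);A+=P;b+=P@c
    x=np.linalg.solve(A,b); return x,[round(1e3*np.linalg.norm(np.cross(x-c,v)),1) for c,v in rs]
def head(X,Y,yaw):
    c,s=np.cos(yaw),np.sin(yaw);t=np.radians(25);Rz=np.array([[c,-s,0],[s,c,0],[0,0,1]])
    Ry=np.array([[np.cos(t),0,-np.sin(t)],[0,1,0],[np.sin(t),0,np.cos(t)]])
    return Rz@Ry,np.array([X,Y,.125])
E
python3 - <<'E'
from h import *
np.set_printoptions(precision=4,suppress=True)
S,D="scene0","side0"
pts={"A":((348,198.7),(208.2,223)),"B":((365,161.5),(193,275.5)),"bar_far":((310.7,158.5),(262.5,231.3)),"bar_near":((291.2,159.5),(289.3,242.5)),
"tipL":((291.2,260),(258.7,202.5+0)),"tipR":((285,271.7),(258.7,202.5)),"tipL2":((291.2,260),(255.7,212))}
T={}
for k,(a,b) in pts.items(): T[k]=tri((S,a),(D,b)); print(k,*T[k])
T={k:v[0] for k,v in T.items()}
print("tips plane scene",plane(S,(291.2,260),.01),plane(S,(285,271.7),.01),"side",plane(D,(258.7,202.5),.01),plane(D,(255.7,212),.01))
print("low corner",plane(S,(293.2,198.7),.125-.035*.906-.11*.4226))
# head fit: points in head frame (m)
t=np.radians(50); hb=np.array([-.065,.077,-.014])+.12*np.array([0,-np.sin(t),np.cos(t)])
H=np.array([[.08,-.085,-.035],[.08,.085,-.035],hb+[.035,0,0],hb-[.035,0,0]]);W=np.array([T[k] for k in("A","B","bar_far","bar_near")])
from scipy.optimize import least_squares
def f(p): R,o=head(*p); return ((H@R.T+o)-W).ravel()
r=least_squares(f,[.75,.1,0]); print("head",r.x,"res mm",(r.fun.reshape(-1,3)*1e3).round(1))
# tab by red mask, pad by dark mask
def red(n,x,y,w,h):
    im=cv2.imread(f"pics/{n}.png")[y:y+h,x:x+w].astype(int); m=(im[...,2]>110)&(im[...,1]<80)&(im[...,0]<80)
    yy,xx=np.nonzero(m); return (xx.mean()+x,yy.mean()+y),len(xx)
a,na=red(S,245,235,25,25); b,nb=red(D,280,190,20,30); print(a,na,b,nb,"tab",tri((S,a),(D,b)))
E
```

```text
A [0.7705 0.0631 0.1218] [np.float64(1.9), np.float64(1.9)]
B [0.7547 0.2344 0.121 ] [np.float64(0.5), np.float64(0.5)]
bar_far [0.6203 0.1196 0.1683] [np.float64(1.0), np.float64(1.0)]
bar_near [0.5569 0.1158 0.1393] [np.float64(0.5), np.float64(0.5)]
tipL [ 0.6921 -0.1463  0.0267] [np.float64(6.8), np.float64(6.8)]
tipR [ 0.6934 -0.1751  0.0044] [np.float64(1.7), np.float64(1.7)]
tipL2 [ 0.6917 -0.1315  0.0044] [np.float64(0.3), np.float64(0.3)]
tips plane scene [ 0.6932 -0.1349  0.01  ] [ 0.6969 -0.1778  0.01  ] side [ 0.6904 -0.1693  0.01  ] [ 0.6905 -0.1249  0.01  ]
low corner [0.6001 0.0479 0.0468]
head [0.6741 0.1406 0.0897] res mm [[-1.9  0.7  5.3]
 [-1.3 -1.4  6. ]
 [ 1.5  1.3  1.3]
 [ 1.7 -0.6  0.7]]
(np.float64(256.8315789473684), np.float64(246.8421052631579)) 95 (np.float64(289.728813559322), np.float64(202.23728813559322)) 59 tab (array([ 0.5936, -0.1569,  0.0344]), [np.float64(1.2), np.float64(1.2)])
```

```bash
cat >> h.py <<'E'
from scipy.spatial.transform import Rotation as Rot
HP=(0.6741,0.1406,0.085)
def plan(p,R,wps,vmax=.025,wmax=.09):
    """wps: list of (pos,Rot,min rows). prints calls of 5 rows in interface units"""
    rows=[];p=np.array(p,float);R=np.array(R,float)
    for q,Q,nmin in wps:
        rv=Rot.from_matrix(R.T@Q).as_rotvec()
        n=max(nmin,int(np.ceil(np.linalg.norm(q-p)/vmax)),int(np.ceil(np.linalg.norm(rv)/wmax)))
        p0,R0=p,R
        for i in range(1,n+1):
            pt=p0+(q-p0)*i/n; Rt=R0@Rot.from_rotvec(rv*i/n).as_matrix()
            s=np.round(R.T@(pt-p)/.04,2); w=np.round(Rot.from_matrix(R.T@Rt).as_rotvec()/.12,2)
            p=p+R@s*.04; R=R@Rot.from_rotvec(w*.12).as_matrix(); rows.append((*s,*w))
    for i in range(0,len(rows),5):
        print("call");
        for r in rows[i:i+5]: print(" ",*["%s=%.2f"%(k,v) for k,v in zip(("tx","ty","tz","wx","wy","wz"),r) if abs(v)>.004])
    return p,R
def state():
    from cell import ctrl
    s=ctrl.get_state(); return s["eef_pos"],s["ee_rot"],s
HINGE=np.array([-.065,.077,-.014])
def flappose(phi,a,past=.010):
    R,o=head(*HP); f=np.radians(50)-phi
    b=HINGE+.12*np.array([0,-np.sin(f),np.cos(f)])
    z=np.array([0,np.sin(a),-np.cos(a)]);x=np.array([1,0,0]);T=np.c_[x,np.cross(z,x),z]
    return o+R@(b+z*past), R@T
E
python3 - <<'E'
from h import *
p,R,s=state()
a=np.radians(35)
g,Q=flappose(0,a,.010); pre,_=flappose(0,a,-.07)
print(g.round(3),pre.round(3)); print("spray",plane("scene0",(197,330),0),"brush",plane("scene0",(160,268),0))
mid=np.array([.40,-.25,.33])
plan(p,R,[(mid,R@Rot.from_rotvec([0,0,-.1]).as_matrix(),1),(pre,Q,1)],vmax=.034)
E
```

```text
[0.593 0.124 0.147] [0.569 0.076 0.207]
spray [ 0.58078569 -0.43485438  0.        ] brush [ 0.37123934 -0.33501819  0.        ]
call
  tx=0.61 ty=-0.53 tz=-0.21 wz=-0.07
  tx=0.61 ty=-0.53 tz=-0.20 wz=-0.07
  tx=0.62 ty=-0.52 tz=-0.21 wz=-0.07
  tx=0.62 ty=-0.51 tz=-0.21 wz=-0.07
  tx=0.63 ty=-0.51 tz=-0.20 wz=-0.07
call
  tx=0.63 ty=-0.50 tz=-0.21 wz=-0.07
  tx=0.63 ty=-0.50 tz=-0.21 wz=-0.07
  tx=0.64 ty=-0.50 tz=-0.20 wz=-0.07
  tx=0.65 ty=-0.48 tz=-0.21 wz=-0.07
  tx=0.64 ty=-0.49 tz=-0.21 wz=-0.06
call
  tx=0.65 ty=-0.47 tz=-0.20 wz=-0.07
  tx=0.66 ty=-0.48 tz=-0.21 wz=-0.07
  tx=0.61 ty=-0.46 tz=0.26 wx=0.36 wy=0.36 wz=0.14
  tx=0.59 ty=-0.46 tz=0.30 wx=0.36 wy=0.37 wz=0.15
  tx=0.57 ty=-0.46 tz=0.35 wx=0.35 wy=0.36 wz=0.14
call
  tx=0.54 ty=-0.45 tz=0.39 wx=0.36 wy=0.36 wz=0.15
  tx=0.52 ty=-0.44 tz=0.44 wx=0.36 wy=0.37 wz=0.14
  tx=0.49 ty=-0.43 tz=0.47 wx=0.36 wy=0.36 wz=0.15
  tx=0.46 ty=-0.42 tz=0.52 wx=0.35 wy=0.36 wz=0.14
  tx=0.43 ty=-0.40 tz=0.55 wx=0.36 wy=0.37 wz=0.15
call
  tx=0.40 ty=-0.39 tz=0.59 wx=0.36 wy=0.36 wz=0.14
  tx=0.37 ty=-0.37 tz=0.62 wx=0.36 wy=0.37 wz=0.15
  tx=0.33 ty=-0.34 tz=0.65 wx=0.35 wy=0.36 wz=0.14
  tx=0.30 ty=-0.32 tz=0.67 wx=0.36 wy=0.36 wz=0.15
```

{"method": "move_arm", "body": {
  "commands": [
    {"tx":0.61,"ty":-0.53,"tz":-0.2,"wz":-0.07},
    {"tx":0.61,"ty":-0.53,"tz":-0.2,"wz":-0.07},
    {"tx":0.62,"ty":-0.52,"tz":-0.2,"wz":-0.07},
    {"tx":0.62,"ty":-0.51,"tz":-0.2,"wz":-0.07},
    {"tx":0.63,"ty":-0.51,"tz":-0.2,"wz":-0.07}
  ],
  "claw": 0.4,
  "grip_force": 20
}}

```text
invalid input
```

{"method": "move_arm", "body": {
  "commands": [
    {"tx":0.63,"ty":-0.5,"tz":-0.2,"wz":-0.07},
    {"tx":0.63,"ty":-0.5,"tz":-0.2,"wz":-0.07},
    {"tx":0.64,"ty":-0.5,"tz":-0.2,"wz":-0.07},
    {"tx":0.65,"ty":-0.48,"tz":-0.2,"wz":-0.07},
    {"tx":0.65,"ty":-0.48,"tz":-0.2,"wz":-0.07}
  ]
}}

```text
invalid input
```

{"method": "move_arm", "body": {
  "commands": [
    {"tx":0.65,"ty":-0.48,"tz":-0.2,"wz":-0.07},
    {"tx":0.65,"ty":-0.48,"tz":-0.2,"wz":-0.07},
    {"tx":0.61,"ty":-0.46,"tz":0.26,"wx":0.36,"wy":0.36,"wz":0.14},
    {"tx":0.59,"ty":-0.46,"tz":0.3,"wx":0.36,"wy":0.36,"wz":0.14},
    {"tx":0.57,"ty":-0.46,"tz":0.35,"wx":0.36,"wy":0.36,"wz":0.14}
  ]
}}

```text
invalid input
```

{"method": "move_arm", "body": {
  "commands": [
    {"tx":0.54,"ty":-0.45,"tz":0.39,"wx":0.36,"wy":0.36,"wz":0.14},
    {"tx":0.52,"ty":-0.44,"tz":0.44,"wx":0.36,"wy":0.36,"wz":0.14},
    {"tx":0.49,"ty":-0.43,"tz":0.47,"wx":0.36,"wy":0.36,"wz":0.14},
    {"tx":0.46,"ty":-0.42,"tz":0.52,"wx":0.36,"wy":0.36,"wz":0.14},
    {"tx":0.43,"ty":-0.4,"tz":0.55,"wx":0.36,"wy":0.36,"wz":0.14}
  ]
}}

```text
time: 0.57
eef_pos: [0.2829, -0.4658, 0.152]
ee_rot: [[0.952, 0.271, 0.141], [0.227, -0.936, 0.268], [0.205, -0.224, -0.953]]
ft_force: [-0.3, -0.3, 0.4]
finger_gap: 1.001
grasp_force: 0.0
```

```bash
python3 - <<'E'
from h import *
p,R,s=state(); print(s["time"],p,s["joint_positions"].round(2),s["finger_gap"])
a=np.radians(35)
g,Q=flappose(0,a,.010); pre,_=flappose(0,a,-.07)
plan(p,R,[(pre,Q,5)],vmax=.034)
E
```

```text
0.5667 [ 0.28290769 -0.46583297  0.15197643] [-1.27  0.05  1.77  0.22  1.54  0.01] 1.0010596466236188
call
  tx=0.54 ty=-0.58 tz=0.18 wx=0.15 wy=0.12 wz=0.02
  tx=0.53 ty=-0.58 tz=0.19 wx=0.14 wy=0.12 wz=0.01
  tx=0.53 ty=-0.58 tz=0.21 wx=0.15 wy=0.11 wz=0.02
  tx=0.52 ty=-0.57 tz=0.23 wx=0.14 wy=0.12 wz=0.01
  tx=0.52 ty=-0.57 tz=0.25 wx=0.15 wy=0.12 wz=0.02
call
  tx=0.51 ty=-0.57 tz=0.26 wx=0.14 wy=0.12 wz=0.01
  tx=0.51 ty=-0.56 tz=0.28 wx=0.15 wy=0.11 wz=0.02
  tx=0.51 ty=-0.56 tz=0.30 wx=0.14 wy=0.12 wz=0.02
  tx=0.50 ty=-0.56 tz=0.31 wx=0.15 wy=0.12 wz=0.01
  tx=0.49 ty=-0.55 tz=0.33 wx=0.14 wy=0.12 wz=0.02
call
  tx=0.49 ty=-0.55 tz=0.35 wx=0.15 wy=0.12 wz=0.01
  tx=0.48 ty=-0.54 tz=0.36 wx=0.14 wy=0.11 wz=0.02
  tx=0.47 ty=-0.53 tz=0.38 wx=0.15 wy=0.12 wz=0.01
  tx=0.47 ty=-0.53 tz=0.40 wx=0.14 wy=0.12 wz=0.02
  tx=0.47 ty=-0.52 tz=0.41 wx=0.15 wy=0.12 wz=0.02
call
  tx=0.45 ty=-0.52 tz=0.43 wx=0.14 wy=0.11 wz=0.01
  tx=0.45 ty=-0.51 tz=0.44 wx=0.15 wy=0.12 wz=0.02
  tx=0.44 ty=-0.50 tz=0.46 wx=0.14 wy=0.12 wz=0.01
  tx=0.43 ty=-0.50 tz=0.47 wx=0.15 wy=0.12 wz=0.02
```

```bash
python3 - <<'E'
from h import *
p,R,s=state()
a=np.radians(35)
pre,Q=flappose(0,a,-.07)
Rm=R@Rot.from_rotvec(.5*Rot.from_matrix(R.T@Q).as_rotvec()).as_matrix()
plan(p,R,[(np.array([.4,-.2,.31]),Rm,10),(pre,Q,10)],vmax=.034)
E
```

```text
call
  tx=0.51 ty=-0.63 tz=-0.16 wx=0.14 wy=0.11 wz=0.01
  tx=0.51 ty=-0.64 tz=-0.14 wx=0.14 wy=0.11 wz=0.02
  tx=0.51 ty=-0.63 tz=-0.12 wx=0.13 wy=0.12 wz=0.01
  tx=0.52 ty=-0.64 tz=-0.10 wx=0.14 wy=0.11 wz=0.02
  tx=0.51 ty=-0.65 tz=-0.09 wx=0.14 wy=0.11 wz=0.01
call
  tx=0.51 ty=-0.64 tz=-0.07 wx=0.14 wy=0.11 wz=0.02
  tx=0.51 ty=-0.65 tz=-0.05 wx=0.13 wy=0.11 wz=0.01
  tx=0.52 ty=-0.64 tz=-0.04 wx=0.14 wy=0.12 wz=0.02
  tx=0.51 ty=-0.65 tz=-0.01 wx=0.14 wy=0.11 wz=0.01
  tx=0.51 ty=-0.66 wx=0.14 wy=0.11 wz=0.02
call
  tx=0.39 ty=-0.35 tz=0.57 wx=0.13 wy=0.10 wz=0.01
  tx=0.37 ty=-0.35 tz=0.58 wx=0.12 wy=0.10 wz=0.02
  tx=0.37 ty=-0.34 tz=0.59 wx=0.13 wy=0.10 wz=0.01
  tx=0.37 ty=-0.33 tz=0.59 wx=0.12 wy=0.11 wz=0.01
  tx=0.35 ty=-0.32 tz=0.61 wx=0.13 wy=0.10 wz=0.02
call
  tx=0.35 ty=-0.31 tz=0.62 wx=0.12 wy=0.10 wz=0.01
  tx=0.33 ty=-0.30 tz=0.62 wx=0.13 wy=0.10 wz=0.01
  tx=0.33 ty=-0.30 tz=0.64 wx=0.12 wy=0.10 wz=0.02
  tx=0.33 ty=-0.28 tz=0.64 wx=0.13 wy=0.11 wz=0.01
  tx=0.31 ty=-0.28 tz=0.65 wx=0.12 wy=0.10 wz=0.02
call
  tx=0.30 ty=-0.27 tz=0.66 wx=0.13 wy=0.10 wz=0.01
```

{"method": "move_arm", "body": {
  "commands": [
    {"tx":0.51,"ty":-0.63,"tz":-0.16,"wx":0.14,"wy":0.11,"wz":0.01},
    {"tx":0.51,"ty":-0.64,"tz":-0.14,"wx":0.14,"wy":0.11,"wz":0.02},
    {"tx":0.51,"ty":-0.63,"tz":-0.12,"wx":0.14,"wy":0.11,"wz":0.01},
    {"tx":0.51,"ty":-0.64,"tz":-0.1,"wx":0.14,"wy":0.11,"wz":0.02},
    {"tx":0.51,"ty":-0.65,"tz":-0.09,"wx":0.14,"wy":0.11,"wz":0.01}
  ],
  "claw": 0.4,
  "grip_force": 20
}}

```text
time: 0.98
eef_pos: [0.3407, -0.3323, 0.2315]
ee_rot: [[0.944, 0.277, 0.179], [0.2, -0.912, 0.36], [0.263, -0.304, -0.916]]
ft_force: [-0.1, 0.7, 0.1]
finger_gap: 0.6
grasp_force: 0.0
```

{"method": "move_arm", "body": {
  "commands": [
    {"tx":0.51,"ty":-0.64,"tz":-0.07,"wx":0.14,"wy":0.11,"wz":0.02},
    {"tx":0.51,"ty":-0.65,"tz":-0.05,"wx":0.14,"wy":0.11,"wz":0.01},
    {"tx":0.51,"ty":-0.64,"tz":-0.04,"wx":0.14,"wy":0.11,"wz":0.02},
    {"tx":0.51,"ty":-0.65,"tz":-0.01,"wx":0.14,"wy":0.11,"wz":0.01},
    {"tx":0.51,"ty":-0.66,"tz":0,"wx":0.14,"wy":0.11,"wz":0.02}
  ]
}}

```text
time: 1.4
eef_pos: [0.3989, -0.1993, 0.3102]
ee_rot: [[0.933, 0.285, 0.218], [0.164, -0.88, 0.446], [0.319, -0.381, -0.868]]
ft_force: [0.3, -0.0, -0.9]
finger_gap: 0.6
grasp_force: 0.0
```

Tracking matches the plan, so I'll continue to the pre-contact pose.

{"method": "move_arm", "body": {
  "commands": [
    {"tx":0.39,"ty":-0.35,"tz":0.57,"wx":0.13,"wy":0.1,"wz":0.01},
    {"tx":0.37,"ty":-0.35,"tz":0.58,"wx":0.12,"wy":0.1,"wz":0.02},
    {"tx":0.37,"ty":-0.34,"tz":0.59,"wx":0.13,"wy":0.1,"wz":0.01},
    {"tx":0.37,"ty":-0.33,"tz":0.59,"wx":0.12,"wy":0.1,"wz":0.01},
    {"tx":0.35,"ty":-0.32,"tz":0.61,"wx":0.13,"wy":0.1,"wz":0.02}
  ]
}}

```text
time: 1.82
eef_pos: [0.4756, -0.0736, 0.262]
ee_rot: [[0.922, 0.295, 0.252], [0.128, -0.845, 0.52], [0.366, -0.447, -0.816]]
ft_force: [-0.5, -0.0, -0.4]
finger_gap: 0.6
grasp_force: 0.0
```

{"method": "move_arm", "body": {
  "commands": [
    {"tx":0.35,"ty":-0.31,"tz":0.62,"wx":0.12,"wy":0.1,"wz":0.01},
    {"tx":0.33,"ty":-0.3,"tz":0.62,"wx":0.13,"wy":0.1,"wz":0.01},
    {"tx":0.33,"ty":-0.3,"tz":0.64,"wx":0.12,"wy":0.1,"wz":0.02},
    {"tx":0.33,"ty":-0.28,"tz":0.64,"wx":0.13,"wy":0.1,"wz":0.01},
    {"tx":0.31,"ty":-0.28,"tz":0.65,"wx":0.12,"wy":0.1,"wz":0.02}
  ]
}}

```text
time: 2.23
eef_pos: [0.5519, 0.0521, 0.2141]
ee_rot: [[0.908, 0.307, 0.284], [0.088, -0.804, 0.588], [0.409, -0.509, -0.757]]
ft_force: [-0.1, -0.3, 0.3]
finger_gap: 0.601
grasp_force: 0.0
```

```bash
python3 - <<'E'
from h import *
from cell import vision
p,R,s=state(); print(s["time"],p,s["joint_positions"].round(2))
for n in("wrist",):
    d=vision.get_image(n); cv2.imwrite(f"pics/{n}1.png",d["img"]); np.savez(f"pics/{n}1.npz",**d)
a=np.radians(35)
g,Q=flappose(0,a,.010)
plan(p,R,[(g,Q,5)],vmax=.02)
E
```

```text
2.2333 [0.55187643 0.05209866 0.21411181] [-0.39 -0.22  2.02  0.73  1.36  0.79]
call
  tx=0.07 ty=-0.05 tz=0.44 wx=0.02 wy=0.03
  tx=0.07 ty=-0.05 tz=0.43 wx=0.02 wy=0.02
  tx=0.06 ty=-0.04 tz=0.44 wx=0.02 wy=0.03
  tx=0.07 ty=-0.05 tz=0.44 wx=0.02 wy=0.02
  tx=0.06 ty=-0.04 tz=0.44 wx=0.02 wy=0.03
call
  tx=0.06 ty=-0.04 tz=0.44 wx=0.02 wy=0.02
```

View pics/wrist1.png

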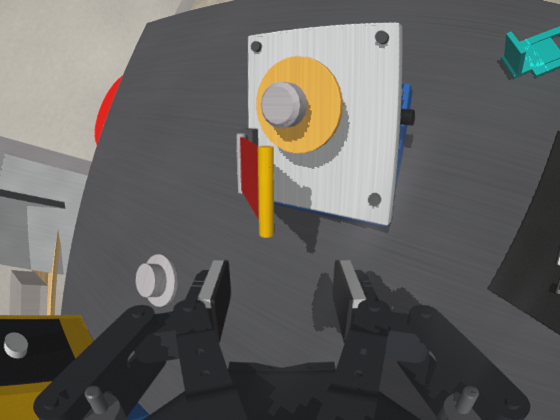

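The wrist view shows the bar from (265,148) to (266,236). The visible plate corners are at (249,34), (402,24) and (390,224), and the washer is centred near (299,104). I'll refine the head pose with these.

```bash
python3 - <<'E'
from h import *
np.set_printoptions(precision=4,suppress=True)
S,D,W="scene0","side0","wrist1"
P={}
P["A"]=tri((S,(348,198.7)),(D,(208.2,223)),(W,(402,24)))
P["B"]=tri((S,(365,161.5)),(D,(193,275.5)),(W,(249,34)))
P["C"]=tri((S,(293.2,198.7)),(W,(390,222)))
P["bf"]=tri((S,(310.7,158.5)),(D,(262.5,231.3)),(W,(265,149)))
P["bn"]=tri((S,(291.2,159.5)),(D,(289.3,242.5)),(W,(266,235)))
for k,v in P.items(): print(k,*v)
t=np.radians(50); hb=HINGE+.12*np.array([0,-np.sin(t),np.cos(t)])
H=np.array([[.08,-.085,-.035],[.08,.085,-.035],[-.11,-.085,-.035],hb+[.035,0,0],hb-[.035,0,0]]);V=np.array([v[0] for v in P.values()])
from scipy.optimize import least_squares
def f(p): R,o=head(*p); return ((H@R.T+o)-V).ravel()
r=least_squares(f,[.674,.14,.09]); print("head",r.x,"res mm\n",(r.fun.reshape(-1,3)*1e3).round(1))
# wrist-only residual: project rays distance
for k,px,h in (("A",(402,24),H[0]),("B",(249,34),H[1]),("C",(390,222),H[2]),("bf",(265,149),H[3]),("bn",(266,235),H[4])):
    R,o=head(*r.x); c,v=ray(W,px); q=o+R@h-c; print(k,((q-v*(q@v))*1e3).round(1))
E
```

```text
A [0.7704 0.0624 0.1211] [np.float64(2.5), np.float64(1.5), np.float64(1.2)]
B [0.7558 0.2339 0.1222] [np.float64(0.4), np.float64(2.0), np.float64(2.3)]
C [0.6005 0.0472 0.0477] [np.float64(0.1), np.float64(0.1)]
bf [0.6198 0.1204 0.1686] [np.float64(1.6), np.float64(0.9), np.float64(1.1)]
bn [0.5571 0.1161 0.1394] [np.float64(0.8), np.float64(0.3), np.float64(0.5)]
head [0.6749 0.1403 0.0894] res mm
 [[-1.   1.   6. ]
 [-1.6 -1.1  4.9]
 [-2.6  0.9 -0.9]
 [ 2.8  0.3  1. ]
 [ 2.3 -1.1  0.5]]
A [2.5 3.1 3.1]
B [-1.6  2.1  1.1]
C [-2.6  0.8  0. ]
bf [ 3.6 -0.3  0.5]
bn [ 1.8 -0.7 -0.7]
```

{"method": "move_arm", "body": {
  "commands": [
    {"tx":0.06,"ty":-0.04,"tz":0.44,"wx":0.02,"wy":0.02,"wz":0},
    {"tx":0.06,"ty":-0.04,"tz":0.44,"wx":0.02,"wy":0.03,"wz":0},
    {"tx":0.06,"ty":-0.04,"tz":0.44,"wx":0.02,"wy":0.02,"wz":0},
    {"tx":0.06,"ty":-0.04,"tz":0.44,"wx":0.02,"wy":0.03,"wz":0},
    {"tx":0.06,"ty":-0.04,"tz":0.44,"wx":0.02,"wy":0.02,"wz":0}
  ]
}}

```text
time: 2.7
eef_pos: [0.5852, 0.1108, 0.1567]
ee_rot: [[0.904, 0.311, 0.293], [0.08, -0.797, 0.598], [0.419, -0.517, -0.746]]
ft_force: [0.0, 0.7, -0.5]
finger_gap: 0.603
grasp_force: 0.0
```

{"method": "move_arm", "body": {
  "commands": [
    {"tx":0.06,"ty":-0.04,"tz":0.44,"wx":0,"wy":0,"wz":0},
    {"tx":0,"ty":0,"tz":0,"wx":0,"wy":0,"wz":0},
    {"tx":0,"ty":0,"tz":0,"wx":0,"wy":0,"wz":0},
    {"tx":0,"ty":0,"tz":0,"wx":0,"wy":0,"wz":0},
    {"tx":0,"ty":0,"tz":0,"wx":0,"wy":0,"wz":0}
  ],
  "claw": 0.78
}}

```text
time: 3.12
eef_pos: [0.5925, 0.1215, 0.1474]
ee_rot: [[0.904, 0.311, 0.295], [0.08, -0.798, 0.598], [0.421, -0.517, -0.746]]
ft_force: [0.0, 0.2, -0.4]
finger_gap: 0.219
grasp_force: 0.0
```

```bash
sed -i 's/^HP=.*/HP=(0.675,0.140,0.087)/' h.py; python3 - <<'E'
from h import *
from cell import vision
p,R,s=state(); print(s["time"],p,s["ft_force"],s["finger_gap"])
d=vision.get_image("wrist"); cv2.imwrite("pics/wrist2.png",d["img"]); np.savez("pics/wrist2.npz",**d)
N=18;w=[]
for i in range(N+1):
    ph=1.35*i/N; w.append((*flappose(ph,np.radians(35)-.6*ph,.010),1))
print(w[0][0]-p)
plan(p,R,w[1:],vmax=.05,wmax=.2)
E
```

```text
3.1167 [0.59247501 0.1215478  0.14737916] [ 0.04058457  0.15180884 -0.36265457] 0.2190027997346138
[ 1.50417922e-03  2.16109833e-03 -5.40802810e-05]
call
  tx=0.04 ty=-0.24 tz=-0.01 wx=-0.34 wy=0.02
  ty=-0.21 tz=-0.04 wx=-0.37
  ty=-0.21 tz=-0.04 wx=-0.38
  ty=-0.21 tz=-0.03 wx=-0.37
  ty=-0.21 tz=-0.02 wx=-0.38
call
  ty=-0.22 tz=-0.02 wx=-0.37
  ty=-0.21 tz=-0.01 wx=-0.38
  ty=-0.21 wx=-0.37
  ty=-0.22 wx=-0.38
  ty=-0.21 tz=0.01 wx=-0.37
call
  ty=-0.21 tz=0.02 wx=-0.38
  ty=-0.22 tz=0.02 wx=-0.37
  ty=-0.21 tz=0.03 wx=-0.38
  ty=-0.21 tz=0.04 wx=-0.37
  ty=-0.21 tz=0.04 wx=-0.38
call
  ty=-0.21 tz=0.05 wx=-0.37
  ty=-0.20 tz=0.06 wx=-0.38
  ty=-0.21 tz=0.06 wx=-0.37
```

View pics/wrist2.png

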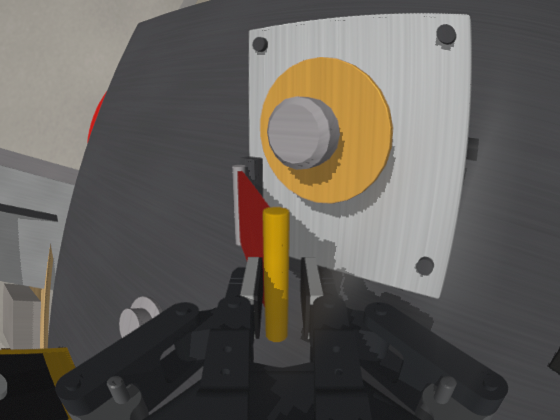

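The yellow bar, (265–288, 210–340), lies between the pads. Now I'll carry it round the arc.

{"method": "move_arm", "body": {
  "commands": [
    {"tx":0.04,"ty":-0.24,"tz":-0.01,"wx":-0.34,"wy":0.02,"wz":0},
    {"tx":0,"ty":-0.21,"tz":-0.04,"wx":-0.37,"wy":0,"wz":0},
    {"tx":0,"ty":-0.21,"tz":-0.04,"wx":-0.38,"wy":0,"wz":0},
    {"tx":0,"ty":-0.21,"tz":-0.03,"wx":-0.37,"wy":0,"wz":0},
    {"tx":0,"ty":-0.21,"tz":-0.02,"wx":-0.38,"wy":0,"wz":0}
  ]
}}

```text
time: 3.58
eef_pos: [0.5798, 0.155, 0.1724]
ee_rot: [[0.903, 0.237, 0.359], [0.077, -0.91, 0.406], [0.424, -0.339, -0.84]]
ft_force: [-0.4, -0.2, -0.4]
finger_gap: 0.22
grasp_force: 0.3
```

{"method": "move_arm", "body": {
  "commands": [
    {"tx":0,"ty":-0.22,"tz":-0.02,"wx":-0.37,"wy":0,"wz":0},
    {"tx":0,"ty":-0.21,"tz":-0.01,"wx":-0.38,"wy":0,"wz":0},
    {"tx":0,"ty":-0.21,"tz":0,"wx":-0.37,"wy":0,"wz":0},
    {"tx":0,"ty":-0.22,"tz":0,"wx":-0.38,"wy":0,"wz":0},
    {"tx":0,"ty":-0.21,"tz":0.01,"wx":-0.37,"wy":0,"wz":0}
  ]
}}

```text
time: 4.0
eef_pos: [0.5707, 0.1954, 0.1848]
ee_rot: [[0.902, 0.152, 0.403], [0.077, -0.978, 0.194], [0.424, -0.144, -0.894]]
ft_force: [-0.0, -0.3, 0.2]
finger_gap: 0.219
grasp_force: 0.1
```

```bash
python3 - <<'E'
from h import *
from cell import vision
p,R,s=state(); print(s["time"],p,s["ft_force"],flappose(.75,0)[0])
d=vision.get_image("side"); cv2.imwrite("pics/side3.png",d["img"]);i=d["img"].astype(int)
m=(i[...,2]>170)&(i[...,1]>150)&(i[...,0]<60); yy,xx=np.nonzero(m[150:300,180:320]); print(len(xx),xx.mean()+180,yy.mean()+150,xx.min()+180,xx.max()+180)
E
```

```text
4.0 [0.57074896 0.19541883 0.18475345] [-0.00939937 -0.27067454  0.16322601] [0.57085976 0.19347059 0.18371817]
68 276.1617647058823 246.3235294117647 266 292
```

{"method": "move_arm", "body": {
  "commands": [
    {"tx":0,"ty":-0.21,"tz":0.02,"wx":-0.38,"wy":0,"wz":0},
    {"tx":0,"ty":-0.22,"tz":0.02,"wx":-0.37,"wy":0,"wz":0},
    {"tx":0,"ty":-0.21,"tz":0.03,"wx":-0.38,"wy":0,"wz":0},
    {"tx":0,"ty":-0.21,"tz":0.04,"wx":-0.37,"wy":0,"wz":0},
    {"tx":0,"ty":-0.21,"tz":0.04,"wx":-0.38,"wy":0,"wz":0}
  ]
}}

```text
time: 4.47
eef_pos: [0.5682, 0.2379, 0.1814]
ee_rot: [[0.903, 0.058, 0.426], [0.077, -0.997, -0.028], [0.423, 0.059, -0.904]]
ft_force: [0.3, -0.4, -0.6]
finger_gap: 0.221
grasp_force: 0.0
```

{"method": "move_arm", "body": {
  "commands": [
    {"tx":0,"ty":-0.21,"tz":0.05,"wx":-0.37,"wy":0,"wz":0},
    {"tx":0,"ty":-0.2,"tz":0.06,"wx":-0.38,"wy":0,"wz":0},
    {"tx":0,"ty":-0.21,"tz":0.06,"wx":-0.37,"wy":0,"wz":0},
    {"tx":0,"ty":0,"tz":0,"wx":0,"wy":0,"wz":0},
    {"tx":0,"ty":0,"tz":0,"wx":0,"wy":0,"wz":0}
  ]
}}

```text
time: 4.88
eef_pos: [0.5697, 0.2625, 0.1717]
ee_rot: [[0.904, 0.004, 0.428], [0.079, -0.984, -0.159], [0.421, 0.177, -0.89]]
ft_force: [-0.8, 1.3, 0.5]
finger_gap: 0.221
grasp_force: 0.4
```

```bash
python3 - <<'E'
from h import *
from cell import vision
p,R,s=state(); print(s["time"],p,s["ft_force"],s["grasp_force"],flappose(1.35,0)[0])
d=vision.get_image("side"); cv2.imwrite("pics/side4.png",cv2.resize(d["img"][150:330,160:400],(720,540),interpolation=cv2.INTER_CUBIC))
E
```

```text
4.8833 [0.56970686 0.26251886 0.17166285] [-0.81124566  1.32474556  0.50814695] 0.3836910333484411 [0.57006138 0.26347855 0.17237875]
```

View pics/side4.png

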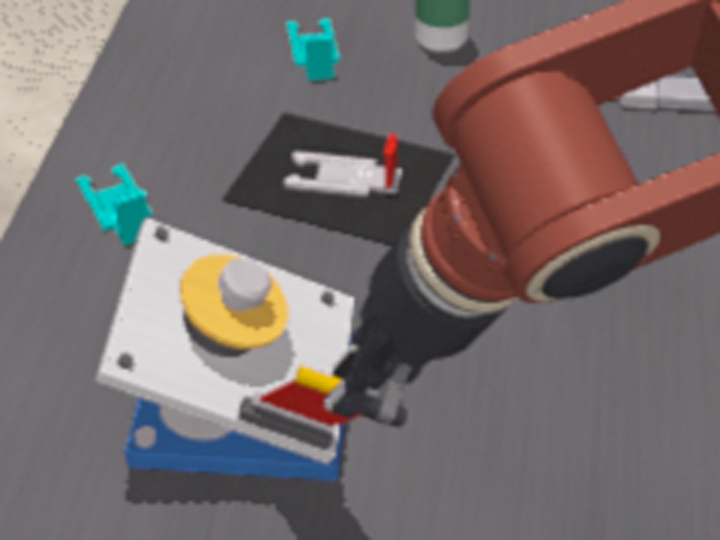

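The flap is over and leaning open on the +y side. I'll withdraw and head for the clip.

```bash
python3 - <<'E'
from h import *
p,R,s=state()
up=p-R[:,2]*.1
yaw=.035;c,sn=np.cos(yaw),np.sin(yaw)
Q=np.array([[-sn,c,0],[c,sn,0],[0,0,-1.]])
plan(p,R,[(up,R,5),(np.array([.555,.08,.28]),R@Rot.from_rotvec(.5*Rot.from_matrix(R.T@Q).as_rotvec()).as_matrix(),5),(np.array([.593,-.157,.14]),Q,10)],vmax=.03)
E
```

```text
call
  tz=-0.50
  tz=-0.50
  tz=-0.50
  tz=-0.50
  tz=-0.50
call
  tx=0.05 ty=0.55 tz=0.07 wx=0.23 wy=-0.09 wz=-0.71
  ty=0.56 tz=0.06 wx=0.22 wy=-0.10 wz=-0.71
  tx=-0.04 ty=0.55 tz=0.05 wx=0.22 wy=-0.09 wz=-0.71
  tx=-0.09 ty=0.55 tz=0.03 wx=0.23 wy=-0.09 wz=-0.70
  tx=-0.14 ty=0.54 tz=0.01 wx=0.22 wy=-0.09 wz=-0.71
call
  tx=-0.18 ty=0.53 wx=0.23 wy=-0.10 wz=-0.71
  tx=-0.22 ty=0.51 wx=0.22 wy=-0.09 wz=-0.71
  tx=-0.27 ty=0.49 tz=-0.02 wx=0.23 wy=-0.09 wz=-0.71
  tx=-0.31 ty=0.46 tz=-0.03 wx=0.22 wy=-0.09 wz=-0.71
  tx=-0.44 ty=0.40 tz=0.36 wx=0.20 wy=-0.08 wz=-0.64
call
  tx=-0.47 ty=0.38 tz=0.35 wx=0.21 wy=-0.09 wz=-0.64
  tx=-0.49 ty=0.35 tz=0.35 wx=0.20 wy=-0.08 wz=-0.63
  tx=-0.51 ty=0.32 tz=0.34 wx=0.20 wy=-0.08 wz=-0.64
  tx=-0.53 ty=0.28 tz=0.34 wx=0.21 wy=-0.09 wz=-0.64
  tx=-0.55 ty=0.26 tz=0.34 wx=0.20 wy=-0.08 wz=-0.64
call
  tx=-0.56 ty=0.21 tz=0.34 wx=0.20 wy=-0.08 wz=-0.63
  tx=-0.58 ty=0.19 tz=0.35 wx=0.21 wy=-0.09 wz=-0.64
  tx=-0.59 ty=0.15 tz=0.34 wx=0.20 wy=-0.08 wz=-0.64
  tx=-0.59 ty=0.11 tz=0.34 wx=0.20 wy=-0.09 wz=-0.64
```

{"method": "move_arm", "body": {
  "commands": [
    {"tx":0,"ty":0,"tz":-0.5,"wx":0,"wy":0,"wz":0},
    {"tx":0,"ty":0,"tz":-0.5,"wx":0,"wy":0,"wz":0},
    {"tx":0,"ty":0,"tz":-0.5,"wx":0,"wy":0,"wz":0},
    {"tx":0,"ty":0,"tz":-0.5,"wx":0,"wy":0,"wz":0},
    {"tx":0,"ty":0,"tz":-0.5,"wx":0,"wy":0,"wz":0}
  ]
}}

```text
time: 5.35
eef_pos: [0.5267, 0.2769, 0.2621]
ee_rot: [[0.903, 0.001, 0.429], [0.077, -0.984, -0.16], [0.422, 0.178, -0.889]]
ft_force: [0.3, -0.7, -0.4]
finger_gap: 0.219
grasp_force: 0.0
```

{"method": "move_arm", "body": {
  "commands": [
    {"tx":0.05,"ty":0.55,"tz":0.07,"wx":0.22,"wy":-0.09,"wz":-0.71},
    {"tx":0,"ty":0.56,"tz":0.06,"wx":0.22,"wy":-0.09,"wz":-0.71},
    {"tx":-0.04,"ty":0.55,"tz":0.05,"wx":0.22,"wy":-0.09,"wz":-0.71},
    {"tx":-0.09,"ty":0.55,"tz":0.03,"wx":0.22,"wy":-0.09,"wz":-0.71},
    {"tx":-0.14,"ty":0.54,"tz":0.01,"wx":0.22,"wy":-0.09,"wz":-0.71}
  ],
  "claw": 0.4
}}

```text
time: 5.77
eef_pos: [0.5421, 0.1662, 0.2724]
ee_rot: [[0.829, 0.434, 0.353], [0.479, -0.876, -0.049], [0.288, 0.209, -0.935]]
ft_force: [-0.8, 0.2, 0.7]
finger_gap: 0.602
grasp_force: 0.0
```

{"method": "move_arm", "body": {
  "commands": [
    {"tx":-0.18,"ty":0.53,"tz":0,"wx":0.22,"wy":-0.09,"wz":-0.71},
    {"tx":-0.22,"ty":0.51,"tz":0,"wx":0.22,"wy":-0.09,"wz":-0.71},
    {"tx":-0.27,"ty":0.49,"tz":-0.02,"wx":0.22,"wy":-0.09,"wz":-0.71},
    {"tx":-0.31,"ty":0.46,"tz":-0.03,"wx":0.22,"wy":-0.09,"wz":-0.71},
    {"tx":-0.44,"ty":0.4,"tz":0.36,"wx":0.2,"wy":-0.08,"wz":-0.64}
  ]
}}

```text
time: 6.18
eef_pos: [0.5603, 0.0543, 0.2714]
ee_rot: [[0.588, 0.772, 0.242], [0.793, -0.609, 0.014], [0.159, 0.184, -0.97]]
ft_force: [1.1, 0.5, 1.4]
finger_gap: 0.597
grasp_force: 0.0
```

{"method": "move_arm", "body": {
  "commands": [
    {"tx":-0.47,"ty":0.38,"tz":0.35,"wx":0.2,"wy":-0.08,"wz":-0.64},
    {"tx":-0.49,"ty":0.35,"tz":0.35,"wx":0.2,"wy":-0.08,"wz":-0.64},
    {"tx":-0.51,"ty":0.32,"tz":0.34,"wx":0.2,"wy":-0.08,"wz":-0.64},
    {"tx":-0.53,"ty":0.28,"tz":0.34,"wx":0.2,"wy":-0.08,"wz":-0.64},
    {"tx":-0.55,"ty":0.26,"tz":0.34,"wx":0.2,"wy":-0.08,"wz":-0.64}
  ]
}}

```text
time: 6.6
eef_pos: [0.578, -0.0648, 0.1975]
ee_rot: [[0.261, 0.959, 0.109], [0.964, -0.265, 0.025], [0.053, 0.099, -0.994]]
ft_force: [0.5, 0.9, 0.1]
finger_gap: 0.598
grasp_force: 0.0
```

```bash
python3 - <<'E'
from h import *
p,R,s=state();print(s["time"],p,s["ft_force"],s["joint_positions"].round(2))
yaw=.035;c,sn=np.cos(yaw),np.sin(yaw)
Q=np.array([[-sn,c,0],[c,sn,0],[0,0,-1.]])
plan(p,R,[(np.array([.593,-.157,.14]),Q,4)],vmax=.03)
E
```

```text
6.6 [ 0.57797076 -0.06478692  0.19751053] [0.4925774  0.89883703 0.09060506] [-0.27 -0.1   1.82  0.05  1.32 -0.01]
call
  tx=-0.55 ty=0.21 tz=0.35 wx=0.22 wy=-0.08 wz=-0.63
  tx=-0.56 ty=0.17 tz=0.36 wx=0.22 wy=-0.08 wz=-0.63
  tx=-0.57 ty=0.14 tz=0.35 wx=0.22 wy=-0.07 wz=-0.63
  tx=-0.58 ty=0.11 tz=0.36 wx=0.23 wy=-0.08 wz=-0.63
```

{"method": "move_arm", "body": {
  "commands": [
    {"tx":-0.55,"ty":0.21,"tz":0.35,"wx":0.22,"wy":-0.08,"wz":-0.63},
    {"tx":-0.56,"ty":0.17,"tz":0.35,"wx":0.22,"wy":-0.08,"wz":-0.63},
    {"tx":-0.57,"ty":0.14,"tz":0.35,"wx":0.22,"wy":-0.08,"wz":-0.63},
    {"tx":-0.58,"ty":0.11,"tz":0.35,"wx":0.22,"wy":-0.08,"wz":-0.63},
    {"tx":0,"ty":0,"tz":0,"wx":0,"wy":0,"wz":0}
  ]
}}

```text
time: 7.02
eef_pos: [0.5915, -0.1586, 0.1376]
ee_rot: [[-0.031, 1.0, -0.004], [1.0, 0.031, -0.0], [-0.0, -0.004, -1.0]]
ft_force: [-1.1, -0.1, -0.2]
finger_gap: 0.605
grasp_force: 0.0
```

```bash
python3 - <<'E'
from h import *
from cell import vision
p,R,s=state();print(s["time"],p,R)
d=vision.get_image("wrist"); cv2.imwrite("pics/wrist5.png",d["img"]); np.savez("pics/wrist5.npz",**d)
d=vision.get_image("side")["img"]; i=d.astype(int)
m=(i[...,2]>170)&(i[...,1]>150)&(i[...,0]<60); yy,xx=np.nonzero(m[150:330,180:340]); print("yellow",len(xx),xx.mean()+180,yy.mean()+150)
E
```

```text
7.0167 [ 0.59154839 -0.15860111  0.13755607] [[-3.09711684e-02  9.99511723e-01 -4.13544061e-03]
 [ 9.99520230e-01  3.09696125e-02 -4.39760159e-04]
 [-3.11472442e-04 -4.14707644e-03 -9.99991352e-01]]
yellow 153 273.6143790849673 285.8496732026144
```

View pics/wrist5.png

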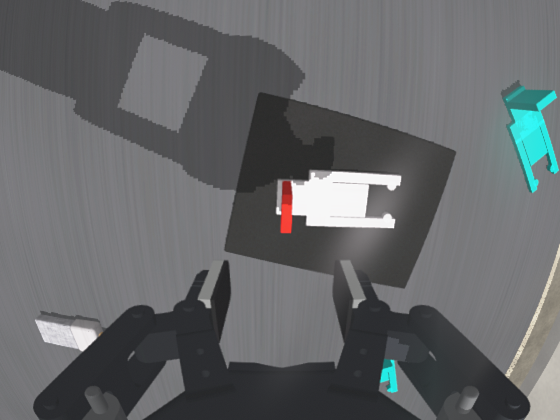

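The wrist view shows the clip with its tips at (401,181) and (395,223), shoulders at (310,172) and (307,226), and the tab with its top edge around (286,232) at its nearest. I'll compute its pose.

```bash
python3 - <<'E'
from h import *
np.set_printoptions(precision=4,suppress=True)
W="wrist5"
q={k:plane(W,v,.010) for k,v in dict(tl=(401,177),tr=(395,227),sl=(310,171),sr=(307,226),rl=(278,181),rr=(276,213)).items()}
for k,v in q.items(): print(k,v)
f=(q["tl"]+q["tr"])/2;m=(q["sl"]+q["sr"])/2;r=(q["rl"]+q["rr"])/2
print("width",np.linalg.norm(q["tl"]-q["tr"]),"len",np.linalg.norm(f-r),"yaws",np.arctan2(*(f-m)[[1,0]]),np.arctan2(*(f-r)[[1,0]]))
i=cv2.imread("pics/wrist5.png").astype(int); mk=(i[...,2]>150)&(i[...,1]<90)&(i[...,0]<90); mk[:, :270]=0; mk[:,300:]=0
yy,xx=np.nonzero(mk); print("red",xx.min(),xx.max(),yy.min(),yy.max()); 
bot=yy>yy.max()-8; print("top edge of tab near end x",xx[bot].min(),xx[bot].max())
print("top corners z.054",plane(W,(xx[bot].min(),yy.max()+.5),.054),plane(W,(xx[bot].max()+1,yy.max()+.5),.054))
cam,_=ray(W,(281,210)); print("cam",cam)
print("tab by scene+side+wrist",tri(("scene0",(256.83,246.84)),("side0",(289.73,202.24)),(W,(xx.mean(),yy.mean()))))
E
```

```text
tl [ 0.6955 -0.1331  0.01  ]
tr [ 0.6963 -0.1804  0.01  ]
sl [ 0.6137 -0.1318  0.01  ]
sr [ 0.6138 -0.1815  0.01  ]
rl [ 0.5869 -0.1414  0.01  ]
rr [ 0.5859 -0.1702  0.01  ]
width 0.047332128947620844 len 0.10947601549041586 yaws -0.0012659237631871987 -0.008652416164952237
red 280 291 194 232
top edge of tab near end x 280 291
top corners z.054 [ 0.5898 -0.1706  0.054 ] [ 0.5988 -0.1703  0.054 ]
cam [ 0.589  -0.0788  0.2798]
tab by scene+side+wrist (array([ 0.594 , -0.159 ,  0.0352]), [np.float64(1.6), np.float64(2.5), np.float64(2.7)])
```

```bash
python3 - <<'E'
from h import *
p,R,s=state()
Q=np.array([[0,1,0],[1,0,0],[0,0,-1.]])
plan(p,R,[(np.array([.5945,-.156,.060]),Q,4),(np.array([.5945,-.156,.0205]),Q,4)],vmax=.03)
E
```

```text
call
  ty=0.01 tz=0.50 wz=0.06
  ty=0.02 tz=0.50 wz=0.06
  ty=0.01 tz=0.50 wz=0.07
  tx=-0.01 ty=0.02 tz=0.50 wz=0.06
  tz=0.25
call
  tz=0.25
  tz=0.24
  tz=0.25
```

{"method": "move_arm", "body": {
  "commands": [
    {"tx":0,"ty":0.01,"tz":0.5,"wx":0,"wy":0,"wz":0.06},
    {"tx":0,"ty":0.02,"tz":0.5,"wx":0,"wy":0,"wz":0.06},
    {"tx":0,"ty":0.01,"tz":0.5,"wx":0,"wy":0,"wz":0.07},
    {"tx":0,"ty":0.02,"tz":0.5,"wx":0,"wy":0,"wz":0.06},
    {"tx":0,"ty":0,"tz":0.2,"wx":0,"wy":0,"wz":0}
  ]
}}

```text
time: 7.53
eef_pos: [0.594, -0.1535, 0.0511]
ee_rot: [[-0.003, 1.0, -0.002], [1.0, 0.003, 0.001], [0.001, -0.002, -1.0]]
ft_force: [-1.3, -0.5, -0.8]
finger_gap: 0.598
grasp_force: 0.0
```

```bash
python3 - <<'E'
from h import *
from cell import vision
vision.get_image("side")
p,R,s=state();print(p,R.round(3),s["ft_force"].round(1))
Q=np.array([[0,1,0],[1,0,0],[0,0,-1.]])
plan(p,R,[(np.array([.5945,-.156,.0205]),Q,3)],vmax=.03)
E
```

```text
[ 0.59348808 -0.1533841   0.05025429] [[-0.003  1.    -0.003]
 [ 1.     0.003  0.001]
 [ 0.001 -0.003 -1.   ]] [-1.7 -0.2 -1.3]
call
  tx=-0.02 ty=0.01 tz=0.25 wx=-0.01 wz=0.01
  tx=-0.02 ty=0.01 tz=0.25 wx=-0.01 wy=-0.01 wz=0.01
  tx=-0.03 ty=0.01 tz=0.24 wx=-0.01 wz=0.01
```

{"method": "move_arm", "body": {
  "commands": [
    {"tx":-0.02,"ty":0.01,"tz":0.25,"wx":-0.01,"wy":0,"wz":0.01},
    {"tx":-0.02,"ty":0.01,"tz":0.25,"wx":-0.01,"wy":0,"wz":0.01},
    {"tx":-0.02,"ty":0.01,"tz":0.24,"wx":-0.01,"wy":0,"wz":0.01},
    {"tx":0,"ty":0,"tz":0,"wx":0,"wy":0,"wz":0},
    {"tx":0,"ty":0,"tz":0,"wx":0,"wy":0,"wz":0}
  ]
}}

```text
time: 8.0
eef_pos: [0.5964, -0.157, 0.0224]
ee_rot: [[0.0, 1.0, 0.003], [1.0, -0.0, -0.001], [-0.001, 0.003, -1.0]]
ft_force: [-0.1, -0.2, -0.0]
finger_gap: 0.604
grasp_force: 0.0
```

{"method": "move_arm", "body": {
  "commands": [
    {"tx":0,"ty":0,"tz":0,"wx":0,"wy":0,"wz":0},
    {"tx":0,"ty":0,"tz":0,"wx":0,"wy":0,"wz":0},
    {"tx":0,"ty":0,"tz":0,"wx":0,"wy":0,"wz":0},
    {"tx":0,"ty":0,"tz":0,"wx":0,"wy":0,"wz":0},
    {"tx":0,"ty":0,"tz":0,"wx":0,"wy":0,"wz":0}
  ],
  "claw": 1.0,
  "grip_force": 70
}}

```text
time: 8.42
eef_pos: [0.5972, -0.1572, 0.0237]
ee_rot: [[0.0, 1.0, 0.005], [1.0, -0.0, -0.002], [-0.002, 0.005, -1.0]]
ft_force: [-0.6, 0.0, 2.5]
finger_gap: 0.081
grasp_force: 69.7
```

{"method": "move_arm", "body": {
  "commands": [
    {"tx":0,"ty":0,"tz":0,"wx":0,"wy":0,"wz":0},
    {"tx":0,"ty":0,"tz":0,"wx":0,"wy":0,"wz":0},
    {"tx":0,"ty":0,"tz":0,"wx":0,"wy":0,"wz":0},
    {"tx":0,"ty":0,"tz":0,"wx":0,"wy":0,"wz":0},
    {"tx":0,"ty":0,"tz":0,"wx":0,"wy":0,"wz":0}
  ]
}}

```text
time: 8.83
eef_pos: [0.5972, -0.1573, 0.0238]
ee_rot: [[0.0, 1.0, 0.005], [1.0, -0.0, -0.002], [-0.002, 0.005, -1.0]]
ft_force: [-1.5, -0.1, 5.3]
finger_gap: 0.083
grasp_force: 70.2
```

The clip is gripped, with a gap of about 7 mm on the 8 mm tab. I'll lift it and carry it to the approach pose.

```bash
cat >> h.py <<'E'
CX=np.array([.0013,.085,.0198]) # clip origin in the tool frame (tool x lateral, y=clip x, z=-clip z)
def clippose(x,y,z):
    """tool pose that puts the clip origin at head (x,y,z) with head axes"""
    R,o=head(*HP); T=R@np.array([[0,1,0],[1,0,0],[0,0,-1.]])
    return o+R@np.array([x,y,z])-T@CX, T
def clipnow():
    p,R,s=state(); H,o=head(*HP); return H.T@(p+R@CX-o), H.T@R, s
E
python3 - <<'E'
from h import *
p,R,s=state()
q,Q=clippose(-.045,0,.085); q2,_=clippose(-.045,0,.04); print(q,q2)
plan(p,R,[(p+[0,0,.08],R,6),(q,Q,10),(q2,Q,3)],vmax=.025)
E
```

```text
[0.51361567 0.1246191  0.16504068] [0.53256157 0.12627156 0.12425683]
call
  tz=-0.33
  tz=-0.34
  tz=-0.33
  ty=0.01 tz=-0.33
  tz=-0.34
call
  tz=-0.33
  tx=0.54 ty=-0.16 tz=-0.12 wx=-0.28 wy=0.01 wz=-0.05
  tx=0.54 ty=-0.15 tz=-0.12 wx=-0.27 wy=0.02 wz=-0.06
  tx=0.55 ty=-0.15 tz=-0.13 wx=-0.28 wy=0.01 wz=-0.05
  tx=0.54 ty=-0.14 tz=-0.13 wx=-0.28 wy=0.01 wz=-0.06
call
  tx=0.55 ty=-0.13 tz=-0.14 wx=-0.27 wy=0.02 wz=-0.05
  tx=0.55 ty=-0.12 tz=-0.14 wx=-0.28 wy=0.01 wz=-0.06
  tx=0.55 ty=-0.11 tz=-0.14 wx=-0.28 wy=0.01 wz=-0.05
  tx=0.54 ty=-0.10 tz=-0.14 wx=-0.27 wy=0.02 wz=-0.06
  tx=0.55 ty=-0.10 tz=-0.15 wx=-0.28 wy=0.01 wz=-0.05
call
  tx=0.56 ty=-0.09 tz=-0.15 wx=-0.28 wy=0.01 wz=-0.06
  tx=0.55 ty=-0.08 tz=-0.15 wx=-0.27 wy=0.02 wz=-0.05
  tx=0.55 ty=-0.07 tz=-0.15 wx=-0.28 wy=0.01 wz=-0.06
  tx=0.55 ty=-0.06 tz=-0.15 wx=-0.28 wy=0.01 wz=-0.05
  tz=0.37
call
  tz=0.38
  tz=0.37
```

{"method": "move_arm", "body": {
  "commands": [
    {"tx":0,"ty":0,"tz":-0.33,"wx":0,"wy":0,"wz":0},
    {"tx":0,"ty":0,"tz":-0.33,"wx":0,"wy":0,"wz":0},
    {"tx":0,"ty":0,"tz":-0.33,"wx":0,"wy":0,"wz":0},
    {"tx":0,"ty":0,"tz":-0.33,"wx":0,"wy":0,"wz":0},
    {"tx":0,"ty":0,"tz":-0.33,"wx":0,"wy":0,"wz":0}
  ]
}}

```text
time: 9.25
eef_pos: [0.5967, -0.157, 0.0907]
ee_rot: [[0.0, 1.0, 0.004], [1.0, -0.0, -0.001], [-0.001, 0.004, -1.0]]
ft_force: [0.3, 0.6, -2.2]
finger_gap: 0.08
grasp_force: 69.0
```

{"method": "move_arm", "body": {
  "commands": [
    {"tx":0,"ty":0,"tz":-0.33,"wx":0,"wy":0,"wz":0},
    {"tx":0.54,"ty":-0.16,"tz":-0.12,"wx":-0.28,"wy":0.01,"wz":-0.05},
    {"tx":0.54,"ty":-0.15,"tz":-0.12,"wx":-0.28,"wy":0.01,"wz":-0.06},
    {"tx":0.54,"ty":-0.15,"tz":-0.13,"wx":-0.28,"wy":0.01,"wz":-0.05},
    {"tx":0.54,"ty":-0.14,"tz":-0.13,"wx":-0.28,"wy":0.01,"wz":-0.06}
  ]
}}

```text
time: 9.67
eef_pos: [0.5704, -0.0701, 0.1222]
ee_rot: [[-0.026, 0.99, 0.14], [1.0, 0.026, 0.005], [0.002, 0.14, -0.99]]
ft_force: [0.4, 1.8, -2.4]
finger_gap: 0.08
grasp_force: 69.0
```

{"method": "move_arm", "body": {
  "commands": [
    {"tx":0.55,"ty":-0.13,"tz":-0.14,"wx":-0.28,"wy":0.01,"wz":-0.05},
    {"tx":0.55,"ty":-0.12,"tz":-0.14,"wx":-0.28,"wy":0.01,"wz":-0.06},
    {"tx":0.55,"ty":-0.11,"tz":-0.14,"wx":-0.28,"wy":0.01,"wz":-0.05},
    {"tx":0.55,"ty":-0.1,"tz":-0.14,"wx":-0.28,"wy":0.01,"wz":-0.06},
    {"tx":0.55,"ty":-0.1,"tz":-0.15,"wx":-0.28,"wy":0.01,"wz":-0.05}
  ]
}}

```text
time: 10.08
eef_pos: [0.538, 0.0389, 0.1456]
ee_rot: [[-0.059, 0.951, 0.303], [0.998, 0.056, 0.019], [0.001, 0.303, -0.953]]
ft_force: [-0.2, 0.6, -2.5]
finger_gap: 0.079
grasp_force: 69.0
```

```bash
python3 - <<'E'
from h import *
p,R,s=state();print(s["time"],p,s["ft_force"].round(1),s["joint_positions"].round(2),s["finger_gap"],s["grasp_force"])
q,Q=clippose(-.045,0,.085); q2,_=clippose(-.045,0,.04)
plan(p,R,[(q,Q,4),(q2,Q,3)],vmax=.025)
E
```

```text
10.0833 [0.53802393 0.03894087 0.14555924] [-0.2  0.6 -2.5] [-0.09 -0.29  2.1   0.05  1.03 -0.17] 0.07921801639680862 68.98866176605225
call
  tx=0.54 ty=-0.08 tz=-0.15 wx=-0.27 wy=0.02 wz=-0.05
  tx=0.55 ty=-0.07 tz=-0.16 wx=-0.26 wy=0.02 wz=-0.06
  tx=0.54 ty=-0.06 tz=-0.15 wx=-0.27 wy=0.02 wz=-0.05
  tx=0.55 ty=-0.05 tz=-0.15 wx=-0.27 wy=0.02 wz=-0.06
  tz=0.37
call
  tz=0.38
  tz=0.37
```

The measured weight on the wrist is about 2.5 N, which matches the 260 g clip. Next I'll finish the approach and look.

{"method": "move_arm", "body": {
  "commands": [
    {"tx":0.54,"ty":-0.08,"tz":-0.15,"wx":-0.27,"wy":0.02,"wz":-0.05},
    {"tx":0.55,"ty":-0.07,"tz":-0.15,"wx":-0.27,"wy":0.02,"wz":-0.06},
    {"tx":0.54,"ty":-0.06,"tz":-0.15,"wx":-0.27,"wy":0.02,"wz":-0.05},
    {"tx":0.55,"ty":-0.05,"tz":-0.15,"wx":-0.27,"wy":0.02,"wz":-0.06},
    {"tx":0,"ty":0,"tz":0.3,"wx":0,"wy":0,"wz":0}
  ]
}}

```text
time: 10.5
eef_pos: [0.5193, 0.1274, 0.1565]
ee_rot: [[-0.091, 0.9, 0.426], [0.996, 0.082, 0.04], [0.001, 0.428, -0.904]]
ft_force: [0.4, 0.6, -2.4]
finger_gap: 0.079
grasp_force: 69.1
```

{"method": "move_arm", "body": {
  "commands": [
    {"tx":0,"ty":0,"tz":0.3,"wx":0,"wy":0,"wz":0},
    {"tx":0,"ty":0,"tz":0.3,"wx":0,"wy":0,"wz":0},
    {"tx":0,"ty":0,"tz":0.2,"wx":0,"wy":0,"wz":0},
    {"tx":0,"ty":0,"tz":0,"wx":0,"wy":0,"wz":0},
    {"tx":0,"ty":0,"tz":0,"wx":0,"wy":0,"wz":0}
  ]
}}

```text
time: 10.92
eef_pos: [0.5326, 0.1252, 0.1233]
ee_rot: [[-0.087, 0.904, 0.419], [0.996, 0.079, 0.037], [-0.0, 0.421, -0.907]]
ft_force: [0.4, 0.6, -2.3]
finger_gap: 0.079
grasp_force: 69.0
```

```bash
python3 - <<'E'
from h import *
from cell import vision
np.set_printoptions(precision=4,suppress=True)
c,T,s=clipnow(); print(s["time"],c,T,s["ft_force"])
d=vision.get_image("wrist"); np.savez("pics/wrist6.npz",**d)
e=vision.get_image("side"); np.savez("pics/side6.npz",**e)
f=vision.get_image("scene"); np.savez("pics/scene6.npz",**f)
cv2.imwrite("pics/w6.png",cv2.resize(d["img"][60:340,180:560],(800,590),interpolation=cv2.INTER_CUBIC))
E
```

```text
10.9167 [-0.0455 -0.0011  0.039 ] [[-0.0001  1.     -0.0019]
 [ 1.      0.0001 -0.0001]
 [-0.0001 -0.0019 -1.    ]] [ 0.4322  0.5754 -2.289 ]
```

View pics/w6.png

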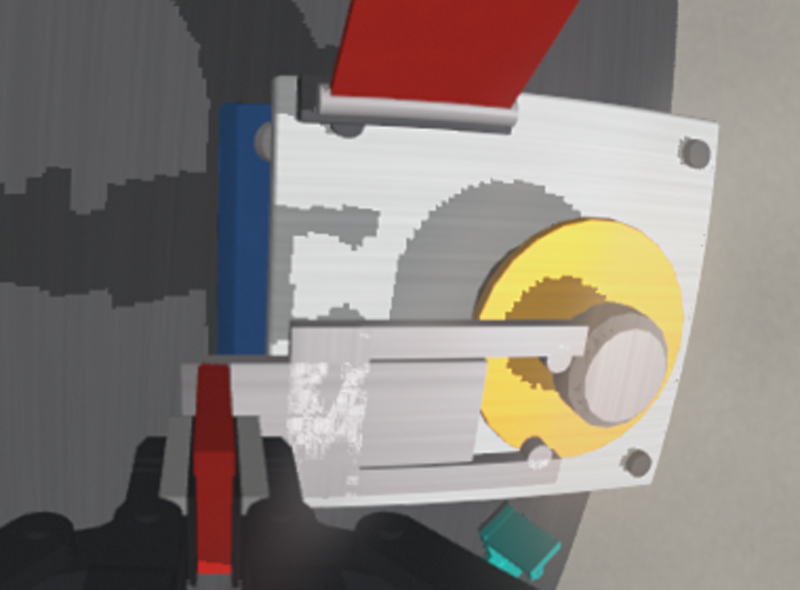

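The wrist crop shows the fork tips at (588,326) and (558,483), the shoulders at (290,321) and (307,506), and the cap and washer past the tips. I'll check the lateral alignment using the washer and the fork in the head frame.

```bash
python3 - <<'E'
from h import *
np.set_printoptions(precision=4,suppress=True)
H,o=head(*HP)
def hp(n,px,z):
    c,v=ray(n,px); n3=H[:,2]; t=(z-(c-o)@n3)/(v@n3); return H.T@(c+v*t-o)
cc=lambda x,y:(180+x*.475,60+y*.4746)
for k,(x,y) in dict(tL=(588,326),tR=(558,483),sL=(290,321),sR=(307,506)).items(): print(k,hp("wrist6",cc(x,y),.045))
def washer(n,box):
    i=np.load(f"pics/{n}.npz")["img"].astype(np.uint8);x,y,w,h=box
    hsv=cv2.cvtColor(i[y:y+h,x:x+w],cv2.COLOR_BGR2HSV); m=cv2.inRange(hsv,(14,110,100),(28,255,255))
    k,l,st,_=cv2.connectedComponentsWithStats(m); j=1+np.argmax(st[1:,4]); m=(l==j).astype(np.uint8)
    ct=max(cv2.findContours(m,cv2.RETR_EXTERNAL,cv2.CHAIN_APPROX_NONE)[0],key=len)
    e=cv2.fitEllipse(cv2.convexHull(ct)); return (e[0][0]+x,e[0][1]+y),e[1],st[j,4]
obs=[]
for n,b in(("scene0",(310,155,40,35)),("scene6",(310,155,40,35)),("side0",(215,230,32,40)),("wrist1",(255,50,95,110)),("wrist2",(255,50,145,160))):
    e=washer(n,b); print(n,e); 
    for h in(-.012,0,.012): print("   h",h,hp(n,e[0],h)[:2])
    obs.append((n,e[0]))
for sel in([0,3,4],[0,2,3,4]):
    x,r=tri(*[obs[k] for k in sel]); print(sel,H.T@(x-o),r)
E
```

```text
tL [-0.0304  0.0234  0.045 ]
tR [-0.0294 -0.0256  0.045 ]
sL [-0.1126  0.0249  0.045 ]
sR [-0.1055 -0.0286  0.045 ]
scene0 ((328.60916328430176, 171.54709243774414), (17.279895782470703, 28.75400161743164), np.int32(294))
   h -0.012 [-0.0102  0.0109]
   h 0 [ 0.0007 -0.0044]
   h 0.012 [ 0.0115 -0.0197]
scene6 ((328.6317443847656, 171.54729080200195), (17.282258987426758, 28.707340240478516), np.int32(291))
   h -0.012 [-0.0101  0.0109]
   h 0 [ 0.0007 -0.0044]
   h 0.012 [ 0.0116 -0.0197]
side0 ((234.0586223602295, 250.51653289794922), (24.7039852142334, 34.0102653503418), np.int32(481))
   h -0.012 [ 0.0049 -0.0007]
   h 0 [0.0076 0.011 ]
   h 0.012 [0.0104 0.0227]
wrist1 ((298.9097595214844, 104.28421020507812), (85.95915222167969, 96.71585845947266), np.int32(4794))
   h -0.012 [-0.0014  0.0033]
   h 0 [-0.0013 -0.004 ]
   h 0.012 [-0.0012 -0.0112]
wrist2 ((325.75382232666016, 129.705810546875), (131.63180541992188, 145.92076110839844), np.int32(10873))
   h -0.012 [-0.0015  0.0015]
   h 0 [-0.0005 -0.0046]
   h 0.012 [ 0.0004 -0.0107]
[0, 3, 4] [-0.0008 -0.0032 -0.0014] [np.float64(0.6), np.float64(0.5), np.float64(0.6)]
[0, 2, 3, 4] [-0.      0.0005 -0.0071] [np.float64(4.3), np.float64(6.1), np.float64(1.4), np.float64(1.8)]
```

```bash
python3 - <<'E'
from h import *
np.set_printoptions(precision=4,suppress=True)
H,o=head(*HP)
i=np.load("pics/side6.npz")["img"].astype(np.uint8)
x,y,w,h=205,215,60,65
m=cv2.inRange(cv2.cvtColor(i[y:y+h,x:x+w],cv2.COLOR_BGR2HSV),(14,110,100),(28,255,255))
k,l,st,_=cv2.connectedComponentsWithStats(m); j=1+np.argmax(st[1:,4]); print(st[j])
ct=max(cv2.findContours((l==j).astype(np.uint8),cv2.RETR_EXTERNAL,cv2.CHAIN_APPROX_NONE)[0],key=len)
e=cv2.fitEllipse(cv2.convexHull(ct)); px=(e[0][0]+x,e[0][1]+y); print(px,e[1])
O=[("scene0",(328.61,171.55)),("side6",px),("wrist1",(298.9,104.3)),("wrist2",(325.75,129.7))]
for sel in([0,1],[0,1,2,3],[1,2,3],[0,2,3]):
    q,r=tri(*[O[k] for k in sel]); print(sel,H.T@(q-o),r)
big=cv2.resize(i[190:300,170:330],(800,550),interpolation=cv2.INTER_CUBIC); cv2.imwrite("pics/s6.png",big)
E
```

```text
[ 15  20  36  32 612]
(237.28828811645508, 250.39395141601562) (28.598690032958984, 37.38814926147461)
[0, 1] [-0.0022  0.0014 -0.0048] [np.float64(1.2), np.float64(1.2)]
[0, 1, 2, 3] [-0.0016 -0.0002 -0.0055] [np.float64(2.2), np.float64(1.3), np.float64(0.4), np.float64(1.5)]
[1, 2, 3] [-0.0014 -0.0002 -0.0073] [np.float64(0.2), np.float64(0.6), np.float64(0.7)]
[0, 2, 3] [-0.0008 -0.0032 -0.0015] [np.float64(0.6), np.float64(0.5), np.float64(0.6)]
```

View pics/s6.png

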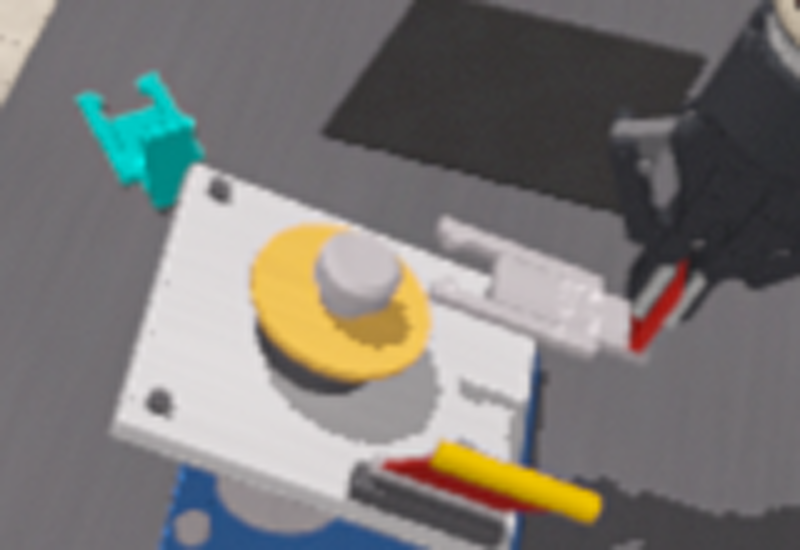

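The fork is aligned laterally within about 1 mm and h looks to be about −5 mm. The flap is resting open. I'll come down to feel for the washer.

{"method": "move_arm", "body": {
  "commands": [
    {"tx":0.01,"ty":0.06,"tz":0.15,"wx":-0.01,"wy":0,"wz":0},
    {"tx":0,"ty":0.06,"tz":0.15,"wx":0,"wy":0,"wz":0},
    {"tx":0,"ty":0.06,"tz":0.15,"wx":0,"wy":0,"wz":0},
    {"tx":0,"ty":0,"tz":0.15,"wx":0,"wy":0,"wz":0},
    {"tx":0,"ty":0,"tz":0,"wx":0,"wy":0,"wz":0}
  ]
}}

```text
time: 11.48
eef_pos: [0.5491, 0.127, 0.1028]
ee_rot: [[-0.087, 0.904, 0.419], [0.996, 0.079, 0.036], [-0.0, 0.42, -0.907]]
ft_force: [-0.7, -0.1, -3.3]
finger_gap: 0.083
grasp_force: 69.0
```

{"method": "move_arm", "body": {
  "commands": [
    {"tx":0,"ty":0,"tz":0.05,"wx":0,"wy":0,"wz":0},
    {"tx":0,"ty":0,"tz":0.05,"wx":0,"wy":0,"wz":0},
    {"tx":0,"ty":0,"tz":0.05,"wx":0,"wy":0,"wz":0},
    {"tx":0,"ty":0,"tz":0,"wx":0,"wy":0,"wz":0},
    {"tx":0,"ty":0,"tz":0,"wx":0,"wy":0,"wz":0}
  ]
}}

```text
time: 11.9
eef_pos: [0.552, 0.1274, 0.0993]
ee_rot: [[-0.087, 0.903, 0.422], [0.996, 0.079, 0.037], [-0.0, 0.423, -0.906]]
ft_force: [0.2, 0.1, -1.6]
finger_gap: 0.082
grasp_force: 68.9
```

```bash
cat > st.py <<'E'
from h import *
np.set_printoptions(precision=4,suppress=True)
c,T,s=clipnow(); H,_=head(*HP); print(s["time"],"clip",c,"F head",H.T@(s["ft_force"]-[0.4,.6,-2.3]),"rot",Rot.from_matrix(np.array([[0,1,0],[1,0,0],[0,0,-1.]]).T@T).as_rotvec(),"M",H.T@s["wrist_torque"])
E
python3 st.py
```

```text
11.9 clip [-0.0379 -0.0005  0.0092] F head [ 0.0666 -0.5065  0.7951] rot [-0.0006 -0.     -0.0003] M [0.0022 0.5096 0.0359]
```

{"method": "move_arm", "body": {
  "commands": [
    {"tx":0,"ty":0,"tz":0.04,"wx":0,"wy":0,"wz":0},
    {"tx":0,"ty":0,"tz":0.04,"wx":0,"wy":0,"wz":0},
    {"tx":0,"ty":0,"tz":0.04,"wx":0,"wy":0,"wz":0},
    {"tx":0,"ty":0,"tz":0.04,"wx":0,"wy":0,"wz":0},
    {"tx":0,"ty":0,"tz":0,"wx":0,"wy":0,"wz":0}
  ]
}}

```text
time: 12.32
eef_pos: [0.5546, 0.1276, 0.0931]
ee_rot: [[-0.087, 0.903, 0.421], [0.996, 0.079, 0.037], [-0.0, 0.423, -0.906]]
ft_force: [0.4, 0.1, -3.2]
finger_gap: 0.085
grasp_force: 69.0
```

{"method": "move_arm", "body": {
  "commands": [
    {"tx":0,"ty":0,"tz":0.03,"wx":0,"wy":0,"wz":0},
    {"tx":0,"ty":0,"tz":0.03,"wx":0,"wy":0,"wz":0},
    {"tx":0,"ty":0,"tz":0.03,"wx":0,"wy":0,"wz":0},
    {"tx":0,"ty":0,"tz":0,"wx":0,"wy":0,"wz":0},
    {"tx":0,"ty":0,"tz":0,"wx":0,"wy":0,"wz":0}
  ]
}}

```text
time: 12.73
eef_pos: [0.5567, 0.1278, 0.091]
ee_rot: [[-0.087, 0.902, 0.423], [0.996, 0.079, 0.037], [-0.0, 0.424, -0.906]]
ft_force: [-1.3, 0.6, 0.2]
finger_gap: 0.076
grasp_force: 69.7
```

```bash
python3 st.py
```

```text
12.7333 clip [-0.0371 -0.0005 -0.0003] F head [-0.5205  0.1723  2.9834] rot [-0.0018 -0.0001 -0.0004] M [-0.0602  0.2776 -0.0408]
```

{"method": "move_arm", "body": {
  "commands": [
    {"tx":0,"ty":0,"tz":0.03,"wx":0,"wy":0,"wz":0},
    {"tx":0,"ty":0,"tz":0,"wx":0,"wy":0,"wz":0},
    {"tx":0,"ty":0,"tz":0,"wx":0,"wy":0,"wz":0},
    {"tx":0,"ty":0,"tz":0,"wx":0,"wy":0,"wz":0},
    {"tx":0,"ty":0,"tz":0,"wx":0,"wy":0,"wz":0}
  ]
}}

```text
time: 13.15
eef_pos: [0.5577, 0.1279, 0.0907]
ee_rot: [[-0.087, 0.902, 0.424], [0.996, 0.079, 0.037], [-0.0, 0.425, -0.905]]
ft_force: [-5.9, -0.8, 4.5]
finger_gap: 0.08
grasp_force: 70.4
```

```bash
python3 st.py
```

```text
13.15 clip [-0.0363 -0.0005 -0.0008] F head [-2.8926 -0.8306  8.88  ] rot [-0.0032 -0.     -0.0004] M [-0.043   0.1955  0.0202]
```

Contact confirmed: the clip underside meets the washer at a reading of z ≈ −0.3 mm. I'll back off to about 1.2 mm above it and slide in.

{"method": "move_arm", "body": {
  "commands": [
    {"tx":0,"ty":0,"tz":-0.07,"wx":0,"wy":0,"wz":0},
    {"tx":0,"ty":0.1,"tz":0,"wx":0,"wy":0,"wz":0},
    {"tx":0,"ty":0.1,"tz":0,"wx":0,"wy":0,"wz":0},
    {"tx":0,"ty":0.05,"tz":0,"wx":0,"wy":0,"wz":0},
    {"tx":0,"ty":0,"tz":0,"wx":0,"wy":0,"wz":0}
  ]
}}

```text
time: 13.57
eef_pos: [0.5651, 0.1285, 0.0961]
ee_rot: [[-0.087, 0.903, 0.422], [0.996, 0.079, 0.037], [-0.0, 0.423, -0.906]]
ft_force: [0.5, 0.5, -1.7]
finger_gap: 0.081
grasp_force: 69.0
```

```bash
python3 st.py
```

```text
13.5667 clip [-0.0273 -0.0006  0.0007] F head [ 0.3248 -0.1241  0.5618] rot [-0.0007 -0.0001 -0.0002] M [0.0321 0.474  0.0091]
```

{"method": "move_arm", "body": {
  "commands": [
    {"tx":0,"ty":0.05,"tz":0,"wx":0,"wy":0,"wz":0},
    {"tx":0,"ty":0.05,"tz":0,"wx":0,"wy":0,"wz":0},
    {"tx":0,"ty":0.05,"tz":0,"wx":0,"wy":0,"wz":0},
    {"tx":0,"ty":0.05,"tz":0,"wx":0,"wy":0,"wz":0},
    {"tx":0,"ty":0.0,"tz":0,"wx":0,"wy":0,"wz":0}
  ]
}}

```text
time: 13.98
eef_pos: [0.5723, 0.1291, 0.0997]
ee_rot: [[-0.087, 0.902, 0.422], [0.996, 0.079, 0.037], [-0.0, 0.424, -0.906]]
ft_force: [0.2, -0.4, -2.0]
finger_gap: 0.086
grasp_force: 69.0
```

```bash
python3 st.py
```

```text
13.9833 clip [-0.0192 -0.0006  0.001 ] F head [-0.1128 -0.9733  0.376 ] rot [-0.0013 -0.     -0.0003] M [0.0448 0.5156 0.0342]
```

{"method": "move_arm", "body": {
  "commands": [
    {"tx":0,"ty":0.04,"tz":0,"wx":0,"wy":0,"wz":0},
    {"tx":0,"ty":0.04,"tz":0,"wx":0,"wy":0,"wz":0},
    {"tx":0,"ty":0.04,"tz":0,"wx":0,"wy":0,"wz":0},
    {"tx":0,"ty":0.0,"tz":0,"wx":0,"wy":0,"wz":0},
    {"tx":0,"ty":0.0,"tz":0,"wx":0,"wy":0,"wz":0}
  ]
}}

```text
time: 14.4
eef_pos: [0.5759, 0.1298, 0.101]
ee_rot: [[-0.088, 0.903, 0.421], [0.996, 0.079, 0.037], [0.0, 0.422, -0.906]]
ft_force: [-0.8, 1.7, -4.3]
finger_gap: 0.08
grasp_force: 68.9
```

```bash
python3 st.py
```

```text
14.4 clip [-0.0155 -0.0002  0.0006] F head [-1.8358  1.1771 -1.3079] rot [ 0.0001  0.0005 -0.0006] M [0.4943 0.745  0.2373]
```

{"method": "move_arm", "body": {
  "commands": [
    {"tx":0.01,"ty":0.04,"tz":0,"wx":0,"wy":0,"wz":0},
    {"tx":0.01,"ty":0.04,"tz":0,"wx":0,"wy":0,"wz":0},
    {"tx":0,"ty":0.04,"tz":0,"wx":0,"wy":0,"wz":0},
    {"tx":0,"ty":0.0,"tz":0,"wx":0,"wy":0,"wz":0},
    {"tx":0,"ty":0.0,"tz":0,"wx":0,"wy":0,"wz":0}
  ]
}}

```text
time: 14.82
eef_pos: [0.579, 0.1306, 0.1022]
ee_rot: [[-0.087, 0.904, 0.418], [0.996, 0.079, 0.036], [-0.0, 0.42, -0.908]]
ft_force: [-6.3, 0.8, -1.6]
finger_gap: 0.08
grasp_force: 69.6
```

```bash
python3 st.py
```

```text
14.8167 clip [-0.0121  0.0003  0.    ] F head [-5.7411  0.8238  3.4123] rot [ 0.0034 -0.0001 -0.0004] M [0.1746 1.2283 0.1045]
```

{"method": "move_arm", "body": {
  "commands": [
    {"tx":0,"ty":0.04,"tz":-0.01,"wx":-0.02,"wy":0,"wz":0},
    {"tx":0,"ty":0.04,"tz":0,"wx":0,"wy":0,"wz":0},
    {"tx":0,"ty":0.04,"tz":0,"wx":0,"wy":0,"wz":0},
    {"tx":0,"ty":0.0,"tz":0,"wx":0,"wy":0,"wz":0},
    {"tx":0,"ty":0.0,"tz":0,"wx":0,"wy":0,"wz":0}
  ]
}}

```text
time: 15.23
eef_pos: [0.5843, 0.131, 0.1053]
ee_rot: [[-0.087, 0.902, 0.423], [0.996, 0.079, 0.037], [-0.0, 0.425, -0.905]]
ft_force: [-1.5, 0.6, -3.3]
finger_gap: 0.079
grasp_force: 69.1
```

```bash
python3 st.py
```

```text
15.2333 clip [-0.0059  0.0002  0.0011] F head [-2.1541  0.1856 -0.1511] rot [-0.0021 -0.0001 -0.0003] M [0.3385 0.7998 0.143 ]
```

{"method": "move_arm", "body": {
  "commands": [
    {"tx":0,"ty":0.04,"tz":0,"wx":0,"wy":0,"wz":0},
    {"tx":0,"ty":0.04,"tz":0,"wx":0,"wy":0,"wz":0},
    {"tx":0,"ty":0.03,"tz":0,"wx":0,"wy":0,"wz":0},
    {"tx":0,"ty":0.0,"tz":0,"wx":0,"wy":0,"wz":0},
    {"tx":0,"ty":0.0,"tz":0,"wx":0,"wy":0,"wz":0}
  ]
}}

```text
time: 15.65
eef_pos: [0.5893, 0.1312, 0.1084]
ee_rot: [[-0.087, 0.901, 0.425], [0.996, 0.079, 0.037], [-0.0, 0.427, -0.904]]
ft_force: [-0.2, -0.5, -2.5]
finger_gap: 0.077
grasp_force: 69.0
```

```bash
python3 st.py
```

```text
15.65 clip [-0.     0.     0.002] F head [-0.6821 -1.0006  0.1162] rot [-0.0046 -0.0003 -0.0001] M [-0.0027  0.4811  0.0877]
```

{"method": "move_arm", "body": {
  "commands": [
    {"tx":0,"ty":0.03,"tz":0.02,"wx":0.02,"wy":0,"wz":0},
    {"tx":0,"ty":0.02,"tz":0,"wx":0,"wy":0,"wz":0},
    {"tx":0,"ty":0.0,"tz":0,"wx":0,"wy":0,"wz":0},
    {"tx":0,"ty":0.0,"tz":0,"wx":0,"wy":0,"wz":0},
    {"tx":0,"ty":0.0,"tz":0,"wx":0,"wy":0,"wz":0}
  ]
}}

```text
time: 16.07
eef_pos: [0.5901, 0.1315, 0.1072]
ee_rot: [[-0.087, 0.903, 0.42], [0.996, 0.079, 0.036], [-0.0, 0.422, -0.907]]
ft_force: [-4.6, -0.9, -2.5]
finger_gap: 0.078
grasp_force: 69.5
```

```bash
python3 st.py
```

```text
16.0667 clip [0.0002 0.0002 0.0001] F head [-4.7409 -1.0246  2.0141] rot [ 0.0009 -0.0002 -0.0004] M [-0.1383  0.98   -0.0549]
```

The clip bottoms at x ≈ 0.2 mm with 4.7 N, so it is home, and its z matches the washer. I'll relax the push, open, and withdraw straight up the tab.

{"method": "move_arm", "body": {
  "commands": [
    {"tx":0,"ty":-0.03,"tz":0.01,"wx":0,"wy":0,"wz":0},
    {"tx":0,"ty":0,"tz":0,"wx":0,"wy":0,"wz":0},
    {"tx":0,"ty":0,"tz":0,"wx":0,"wy":0,"wz":0},
    {"tx":0,"ty":0,"tz":0,"wx":0,"wy":0,"wz":0},
    {"tx":0,"ty":0,"tz":0,"wx":0,"wy":0,"wz":0}
  ],
  "grip_force": 20
}}

```text
time: 16.48
eef_pos: [0.5901, 0.1315, 0.1072]
ee_rot: [[-0.087, 0.902, 0.422], [0.996, 0.079, 0.037], [-0.0, 0.424, -0.906]]
ft_force: [-1.1, -0.1, -1.3]
finger_gap: 0.08
grasp_force: 69.1
```

{"method": "move_arm", "body": {
  "commands": [
    {"tx":0,"ty":0,"tz":0,"wx":0,"wy":0,"wz":0},
    {"tx":0,"ty":0,"tz":0,"wx":0,"wy":0,"wz":0},
    {"tx":0,"ty":0,"tz":0,"wx":0,"wy":0,"wz":0},
    {"tx":0,"ty":0,"tz":0,"wx":0,"wy":0,"wz":0},
    {"tx":0,"ty":0,"tz":0,"wx":0,"wy":0,"wz":0}
  ],
  "claw": 0.6
}}

```text
time: 16.9
eef_pos: [0.5903, 0.1316, 0.1076]
ee_rot: [[-0.087, 0.902, 0.423], [0.996, 0.079, 0.037], [-0.0, 0.424, -0.905]]
ft_force: [-0.6, -0.4, -0.1]
finger_gap: 0.397
grasp_force: 0.0
```

{"method": "move_arm", "body": {
  "commands": [
    {"tx":0,"ty":0,"tz":-0.2,"wx":0,"wy":0,"wz":0},
    {"tx":0,"ty":0,"tz":-0.4,"wx":0,"wy":0,"wz":0},
    {"tx":0,"ty":0,"tz":-0.5,"wx":0,"wy":0,"wz":0},
    {"tx":0,"ty":0,"tz":-0.5,"wx":0,"wy":0,"wz":0},
    {"tx":0,"ty":0,"tz":-0.5,"wx":0,"wy":0,"wz":0}
  ]
}}

```text
time: 17.32
eef_pos: [0.5538, 0.1284, 0.1843]
ee_rot: [[-0.087, 0.902, 0.422], [0.996, 0.079, 0.037], [-0.0, 0.424, -0.906]]
ft_force: [0.2, 0.3, 0.5]
finger_gap: 0.402
grasp_force: 0.0
```

```bash
python3 - <<'E'
from h import *
from cell import vision
p,R,s=state(); print(s["time"],p,s["ft_force"])
d=vision.get_image("wrist"); np.savez("pics/wrist7.npz",**d); e=vision.get_image("side")
a=cv2.resize(d["img"][60:340,180:560],(400,295)); b=cv2.resize(e["img"][190:300,170:330],(400,295),interpolation=cv2.INTER_CUBIC)
cv2.imwrite("pics/fin.png",np.hstack([a,b]))
E
```

```text
17.3167 [0.55383853 0.12837523 0.18433553] [0.21835559 0.31450292 0.53125425]
```

View pics/fin.png

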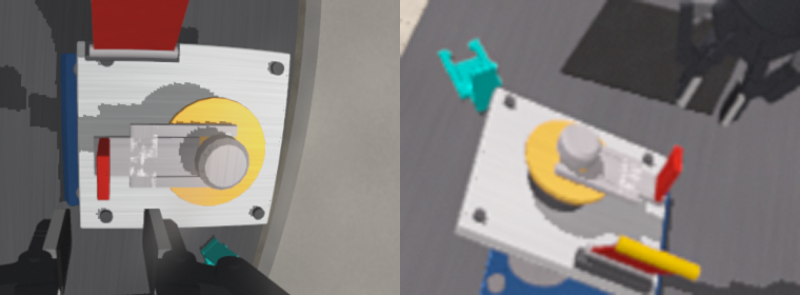

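The final view shows the clip seated round the core under the cap, lying along the washer, with the tab free. The flap rests open on the +y side. I'll do a quick seat check, then hand in.

```bash
python3 - <<'E'
from h import *
H,o=head(*HP)
for x,y in((237,125),(130,125),(130,188)):
    c,v=ray("wrist7",(180+x*.95,60+y*.949)); n=H[:,2]; t=(.006-(c-o)@n)/(v@n); print((H.T@(c+v*t-o)).round(4))
from cell import ctrl
print(ctrl.finish_job())
E
```

```text
[0.013 0.026 0.006]
[-0.0691  0.0247  0.006 ]
[-0.068  -0.0246  0.006 ]
the job is handed in; nothing more can be done
None
```

The job is handed in: the flap rests open by itself, and the clip is pushed home in the groove, flat on the washer, with at most about 9 N at the wrist. The brush, spare hub and spray can were not touched, and the run took about 17 s.

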